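# Sort sample carriers into their feed trays

### The job

Sort the four sample carriers into the feed trays: the carriers with red, violet and green caps each go into the tray of their own cap colour, and the empty carrier, which was left behind in one of the coloured trays, goes into the grey return tray. Keep every carrier upright, lower it gently, and leave each one seated flat on the floor of its tray.

Things in the scene. Friction and masses are not known exactly. Their poses are not given: they have to be found in the camera images.
- carrier_red_mid (a point): beige upright sample carrier block, 117 long x 38 wide x 68 mm high, three wells in a row in its top, each with a fixed orange-red-capped tube (98 mm high in all). Point: block centre, 34 mm above its underside; x along its length, z up, either way round is the same. Grip across the width (36 mm) in the upper half, at mid-length. Starts on the counter right of the trays, length within 15 deg of world x; 0.15 to 0.25 kg
- carrier_violet_mid (a point): beige upright sample carrier block, 117 long x 38 wide x 68 mm high, three wells in a row in its top, each with a fixed violet-capped tube (98 mm high in all). Point: block centre, 34 mm above its underside; x along its length, z up, either way round is the same. Grip across the width (36 mm) in the upper half, at mid-length. Starts on the counter right of the trays, length within 15 deg of world x; 0.15 to 0.25 kg
- carrier_green_mid (a point): beige upright sample carrier block, 117 long x 38 wide x 68 mm high, three wells in a row in its top, each with a fixed green-capped tube (98 mm high in all). Point: block centre, 34 mm above its underside; x along its length, z up, either way round is the same. Grip across the width (36 mm) in the upper half, at mid-length. Starts on the counter right of the trays, length within 15 deg of world x; 0.15 to 0.25 kg
- carrier_empty_mid (a point): beige upright sample carrier block, 117 long x 38 wide x 68 mm high, three wells in a row in its top, all empty. Point: block centre, 34 mm above its underside; x along its length, z up, either way round is the same. Grip across the width (36 mm) in the upper half, at mid-length. Starts seated in the red, violet or green tray, blocking it; 0.12 to 0.2 kg
- tray_red_seat (a point): Red feed tray fixed to the counter, one lane. Point: middle of lane floor, 4 mm above the counter; x along the lane, z up. Floor 128 x 47 mm; walls straight to 10 mm above it, then flared lips, 7 mm wider each side, to 25 mm. For the red-capped carrier; may hold the empty carrier at the start. Trays stand about 105 mm apart in y, lanes along world x
- tray_violet_seat (a point): Violet feed tray fixed to the counter, one lane. Point: middle of lane floor, 4 mm above the counter; x along the lane, z up. Floor 128 x 47 mm; walls straight to 10 mm above it, then flared lips, 7 mm wider each side, to 25 mm. For the violet-capped carrier; may hold the empty carrier at the start. Trays stand about 105 mm apart in y, lanes along world x
- tray_green_seat (a point): Green feed tray fixed to the counter, one lane. Point: middle of lane floor, 4 mm above the counter; x along the lane, z up. Floor 128 x 47 mm; walls straight to 10 mm above it, then flared lips, 7 mm wider each side, to 25 mm. For the green-capped carrier; may hold the empty carrier at the start. Trays stand about 105 mm apart in y, lanes along world x
- tray_grey_seat (a point): Plain grey feed tray fixed to the counter, one lane. Point: middle of lane floor, 4 mm above the counter; x along the lane, z up. Floor 128 x 47 mm; walls straight to 10 mm above it, then flared lips, 7 mm wider each side, to 25 mm. Return tray for the empty carrier. Trays stand about 105 mm apart in y, lanes along world x
- sharps_box: yellow sharps box with a red lid, fixed, an obstacle. Origin: centre of its underside on the counter; it fills 100 mm either way in world x and 107 mm in world y, 216 mm high. Two of the capped carriers start just beyond it, about 20 mm clear of its lid. The black printer behind the trays is 222 mm high, the blue glove box right of the trays 70 mm
- under_monitor (a point): point on the counter straight below the near edge of the black monitor, a fixed obstacle that hangs over the counter from 390 mm height upward. Seen from this point it lies at +x only, and 150 mm either way in y. Keep the wrist on the robot's side of it when passing from the right to the left
Mind the look-alikes: they are no part of the job. What is shaped like the part that bears carrier_violet_mid but yellow is not meant.

How it is judged:
At the end, for the whole second after the job is handed in: Each capped carrier is in the tray of its cap colour and the empty one in the grey tray: centre within 12 mm of the lane's middle, lying along the lane within 0.15 rad, upright within 0.06 rad, its underside within 4 mm of the lane floor, at rest (horizontal distance between carrier_red_mid and tray_red_seat below 0.012 m and z of carrier_red_mid in the frame of tray_red_seat between 0.03 and 0.038 m and angle between the x axis of carrier_red_mid and the x axis of tray_red_seat, either way round below 0.15 rad and angle between each of carrier_red_mid, carrier_violet_mid, carrier_green_mid, carrier_empty_mid's own z axis and vertical below 0.06 rad and linear speed of each of carrier_red, carrier_violet, carrier_green, carrier_empty below 0.02 m/s and horizontal distance between carrier_violet_mid and tray_violet_seat below 0.012 m and z of carrier_violet_mid in the frame of tray_violet_seat between 0.03 and 0.038 m and angle between the x axis of carrier_violet_mid and the x axis of tray_violet_seat, either way round below 0.15 rad and horizontal distance between carrier_green_mid and tray_green_seat below 0.012 m and z of carrier_green_mid in the frame of tray_green_seat between 0.03 and 0.038 m and angle between the x axis of carrier_green_mid and the x axis of tray_green_seat, either way round below 0.15 rad and horizontal distance between carrier_empty_mid and tray_grey_seat below 0.012 m and z of carrier_empty_mid in the frame of tray_grey_seat between 0.03 and 0.038 m and angle between the x axis of carrier_empty_mid and the x axis of tray_grey_seat, either way round below 0.15 rad); the robot touches nothing.
It fails at once if a carrier is tipped by more than about 40 degrees (angle between any of carrier_red_mid, carrier_violet_mid, carrier_green_mid, carrier_empty_mid's own z axis and vertical above 0.7 rad).
It fails at once if a carrier is dropped from more than about 4 cm or thrown ((linear speed of carrier_red above 0.9 m/s and contact force between the fingers and carrier_red below 0.05 N) or (linear speed of carrier_violet above 0.9 m/s and contact force between the fingers and carrier_violet below 0.05 N) or (linear speed of carrier_green above 0.9 m/s and contact force between the fingers and carrier_green below 0.05 N) or (linear speed of carrier_empty above 0.9 m/s and contact force between the fingers and carrier_empty below 0.05 N)).
It also fails if it takes over 125 s, if anything falls off the work surface, if the arm or the gripper's body presses on something with over 40 N, if the wrist force passes 120 N, or if a joint passes its speed limit or range.

### The arm

A 6-joint arm with a two-finger parallel gripper is mounted at the origin on a cart in front of the work surface, level with it; the furniture and walls round the work are solid. World frame = base frame: x ahead of the robot, y to its left, z up, the work surface at z = 0. Lengths are in m, angles in rad, forces in N, time in s.
With the tool pointing down it reaches from about 0.25 to 0.85 m from the base axis. Payload 12.5 kg.
Tool frame: the origin (TCP) lies between the finger pads; the fingertips stand ahead of it and the grasp point (between the pads) lies 8 mm behind it (tip_extent is the z of the fingertips in the tool frame, in m); z points along the fingers, y is the line along which they close (so a half turn about z gives the same grasp; the last joint's range is limited). The gripper opens to 93 mm and grips with 3 to 60 N. Pads are 15 mm wide; open, the fingers measure 128 mm over their backs; the gripper's body (75 mm by 188 mm) begins 65 mm behind the grasp point.
Start: joints at [-1.327, 0.351, 1.652, -0, 1.139, -0.085], TCP at [0.178, -0.521, 0.23] pointing down, gripper open.
Joint ranges: [-2.75, 2.75], [-0.79, 2.1], [0.01, 2.65], [-1.57, 4.71], [0.07, 3.14], [-2.87, 2.87]. Speed limits (rad/s): [2.22, 2.22, 2.79, 3.14, 3.14, 3.14].

### API

Orientations are given as a unit quaternion [x, y, z, w].
In Python, from cell import sense, get_image, hand_in, tip_extent gives the robot as it stands.
- The arm moves only by the tool send_rows, never from a script. Its argument "motion" is a list of rows, each an object with "hand": the opening, from -1 (shut) to 1 (fully open), so that 0 is half open; "delta_pos": the shift along the tool's x, y, z each as a share of 0.02 m, from -1 to 1, a list of three; "yaw": the turn about the tool's z as a share of 30 degrees, from -1 to 1. A call has exactly 8 rows; each row shifts and turns the commanded pose from where the row before left it, along the tool's axes as they then stand; what a row does not reach is not made up. A row lasts 1/10 s, in which the tool goes at most 50 mm and 8.59 degrees, less where a joint would pass 70% of its speed; a pose out of reach is approached as far as the arm can. A call with a number of a shift or a turn outside -1 to 1 is refused whole. A call with a gripper value outside its range is refused whole. The fingers move at their own pace and stop on an object; "grip_force" is the grip in N (left out, the last holds). Time passes only in rows, so rows that do not move let the fingers close, or fill a call up. It gives the time, the measured TCP pose, the force, the opening and the grip force at its end, in the units of the state.
- sense(): the state, without advancing time (a new reading comes with each control period).
- get_image(name): name is "side" or "top" or "wrist"; returns a dict with "pixels" (400x640x3 uint8, red, green, blue), "range_z" (400x640 float32, m along the optical axis (not along the pixel's ray), 0 where there is no reading), "fx", "fy", "cx", "cy" (pixels), "rvec" (rotation vector, rad) and "tvec" (3), from world to camera coordinates, as OpenCV has them; the wrist camera has in their place "tool_from_camera" (4x4, takes a point from camera to tool coordinates, whose origin is the TCP and whose axes are the flange's). Camera axes: x right, y down, z forward; pixel columns grow to the right and rows downward; lengths in m; the calibration is good to about 2 mm. The wrist camera is an equidistant fisheye: a pixel r from the principal point sees the ray r / f radians off the axis. A picture is of the moment at which its call begins: read the wrist's pose just before it.
- hand_in(): hands the job in; it is judged then, once.
The state is a dict: "clock": time; "joint_pos": joint angles; "joint_velocities": joint speeds; "joint_torque": joint torques, N m; "tcp_pos": TCP position; "tcp_rot": TCP orientation; "ft_force": force on the tool from outside, world axes, zero at the start; "moment": the same for the moment, N m; "opening": opening from 0.0 (shut) to 1.0 (fully open); "grasp_force": force on a finger pad.
Only numpy, scipy, OpenCV 4.12 (cv2) and the standard library are available. Lean on these libraries where they do the work, as an engineer would, in place of code of your own. Each camera call takes 0.05 s, during which the arm holds its last target. There are 200 camera calls.

## Working session

There is one attempt and no reset: what is moved stays moved. The work goes in short steps, Python scripts to look and compute and a tool call to move; the robot and the scene stay as the last step left them, time stands still between calls to the robot, and variables do not carry over. Pictures are saved under pics/ and viewed, at most 14 in all, crops included, and the job is handed in when it is done.

Besides the shell and the picture viewer there is one more tool, called after "Call:" as name(argument=value, ...) on one line, values as JSON. send_rows: Moves the arm, as the interface text tells. Its arguments: {"type":"object","properties":{"motion":{"type":"array","items":{"type":"object","properties":{"hand":{"type":"number"},"delta_pos":{"type":"array","items":{"type":"number"}},"yaw":{"type":"number"}}}},"grip_force":{"type":"number"}},"required":["motion"]}

```bash
mkdir -p pics; ls
cat > h.py <<'E'
import numpy as np, cv2
from cell import sense, get_image, hand_in, tip_extent
from scipy.spatial.transform import Rotation as R
def save(name,fn):
    im=get_image(name); cv2.imwrite('pics/'+fn,im['pixels'][:,:,::-1]); np.save('pics/'+fn+'.npy',im,allow_pickle=True); return im
def load(fn): return np.load('pics/'+fn+'.npy',allow_pickle=True).item()
def world(im):
    z=im['range_z']; v,u=np.mgrid[:400,:640]
    p=np.stack([(u-im['cx'])/im['fx']*z,(v-im['cy'])/im['fy']*z,z],-1)
    Rm=cv2.Rodrigues(np.array(im['rvec'],float))[0]
    return (p-np.array(im['tvec']).ravel())@Rm
E
python3 - <<'E'
from h import *
s=sense(); print({k:np.round(v,3) for k,v in s.items()}); print(tip_extent)
for n in ['top','side']:
    im=save(n,n+'0.png'); print(n,im['fx'],im['rvec'],im['tvec'])
E
```

```text
pics
{'clock': np.float64(0.0), 'joint_pos': array([-1.327,  0.351,  1.652,  0.   ,  1.139, -0.085]), 'joint_velocities': array([-0.002, -0.001, -0.   , -0.001, -0.002, -0.001]), 'joint_torque': array([ 1.0000e-03, -4.9731e+01, -2.8525e+01,  7.0000e-02,  2.6000e-02,
       -0.0000e+00]), 'tcp_pos': array([ 0.178, -0.52 ,  0.229]), 'tcp_rot': array([ 0.987,  0.164, -0.   , -0.001]), 'ft_force': array([-0.767,  0.722,  0.853]), 'moment': array([0.036, 0.045, 0.025]), 'grasp_force': np.float64(0.0), 'opening': np.float64(0.999)}
0.011
top 371.79541889254756 [ 2.18011114 -2.20130112  0.07835225] [0.05149649 0.51891238 1.25734414]
side 475.00814702705554 [ 0.6809878  -2.47242019  1.32991141] [0.48920407 0.182497   1.29480251]
```

View pics/top0.png

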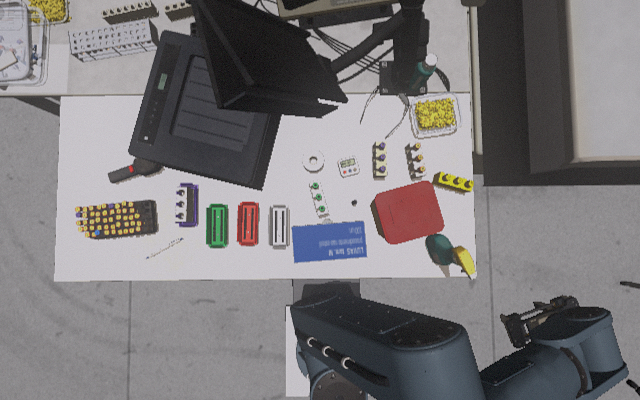

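View pics/side0.png

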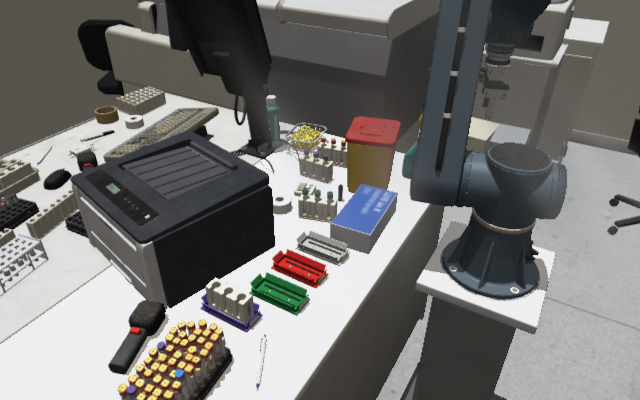

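Run:
```python
from h import *
im=load('top0.png'); p=im['pixels'][:,:,::-1]
a=cv2.resize(p[130:260,290:480],None,fx=4,fy=4,interpolation=cv2.INTER_CUBIC)
cv2.imwrite('pics/c1.png',a)
a=cv2.resize(p[160:260,160:320],None,fx=5,fy=5,interpolation=cv2.INTER_CUBIC)
cv2.imwrite('pics/c2.png',a)
W=world(im)
for n,u,v in [('counter',160,265),('printer',210,110),('sharps',410,215),('gl',330,240),('greenc',318,198),('A',379,160),('B',414,160),('Y',453,182),('emp',190,204),('vi',187,204),('gr',217,225),('rd',247,223),('gy',280,226),('mon',300,105)]: print(n,W[v,u].round(3))
```

```text
counter [0.293 0.585 0.006]
printer [0.759 0.354 0.236]
sharps [ 0.452 -0.219  0.216]
gl [0.375 0.007 0.069]
greenc [0.511 0.045 0.101]
A [ 0.639 -0.161  0.056]
B [ 0.64  -0.281  0.046]
Y [ 0.563 -0.406  0.056]
emp [0.499 0.476 0.036]
vi [0.497 0.475 0.065]
gr [0.427 0.391 0.011]
rd [0.433 0.29  0.001]
gy [0.422 0.176 0.007]
mon [0.669 0.083 0.556]
```

View pics/c1.png

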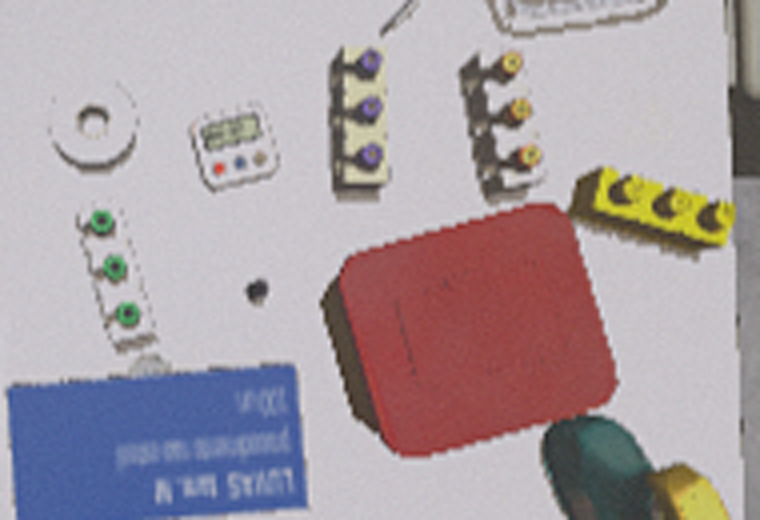

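View pics/c2.png

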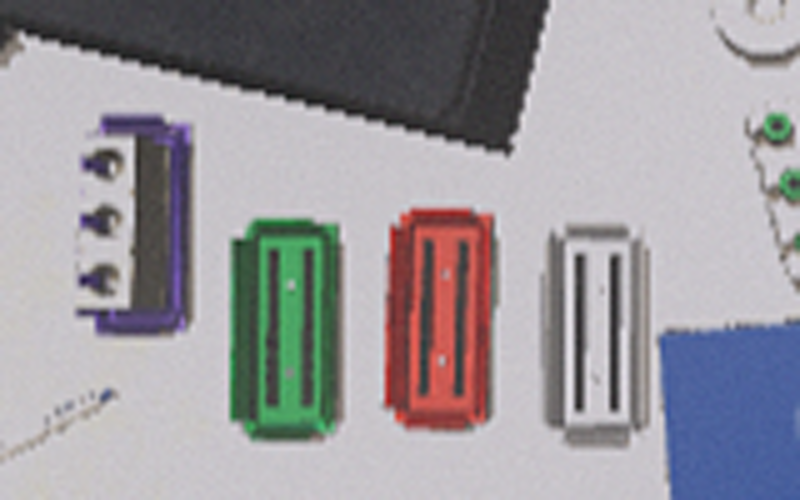

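```bash
cat >> h.py <<'E'
def ray(im,u,v,z):
    Rm=cv2.Rodrigues(np.array(im['rvec'],float))[0]; t=np.array(im['tvec']).ravel()
    c=-Rm.T@t; d=Rm.T@np.array([(u-im['cx'])/im['fx'],(v-im['cy'])/im['fy'],1]); return c+d*(z-c[2])/d[2]
E
python3 - <<'E'
from h import *
im=load('top0.png')
def c(x,y,f,x0,y0): return (x+.5)/f-.5+x0,(y+.5)/f-.5+y0
def rep(n,pts,z,o):
    P=np.array([ray(im,*c(x,y,*o),z)[:2] for x,y in pts]); m=P.mean(0)
    d=P[0]-P[-1]; print(n,m.round(4),'len',np.linalg.norm(d).round(4),'yaw deg',np.degrees(np.arctan2(d[1],d[0])).round(1))
o1=(4,290,130);o2=(5,160,160)
rep('green',[(102,221),(115,267),(128,314)],.098,o1)
rep('violet',[(371,61),(370,109),(371,155)],.098,o1)
rep('red',[(512,64),(519,110),(528,155)],.098,o1)
rep('empty',[(110,163),(108,220),(108,280)],.072,o2)
rep('tgreen',[(290,249),(290,405)],.004,o2)
rep('tred',[(446.5,241),(440.5,394)],.004,o2)
rep('tgrey',[(597.5,255),(597,409)],.004,o2)
rep('tgrn rim',[(295,218),(285,440)],.029,o2)
rep('tgrey rim',[(598,228),(598,442)],.029,o2)
rep('tviol right rim',[(190,118),(185,332)],.029,o2)
rep('tgrn right rim',[(340,222),(338,436)],.029,o2)
rep('tgrey right rim',[(643,232),(640,436)],.029,o2)
W=world(im)
m=(W[:,:,2]>.38)&(W[:,:,2]<.9)&(W[:,:,0]>.5)&(W[:,:,0]<1)
m[280:]=0
print('monitor minx',np.percentile(W[m][:,0],[.2,1,5]),np.percentile(W[m][:,1],[1,99]), W[m][:,2].min())
m=(W[:,:,2]>.2)&(W[:,:,2]<.23)&(np.arange(400)[:,None]>150)&(np.arange(640)>350)
print('sharps',np.percentile(W[m],[1,99],axis=0))
E
```

```text
green [0.5159 0.0437] len 0.0776 yaw deg 15.0
violet [ 0.6429 -0.1643] len 0.0767 yaw deg -1.2
red [ 0.6407 -0.285 ] len 0.0752 yaw deg 8.3
empty [0.4979 0.4917] len 0.0766 yaw deg -0.2
tgreen [0.4273 0.3906] len 0.1071 yaw deg 0.4
tred [0.4327 0.2851] len 0.1051 yaw deg -2.1
tgrey [0.4217 0.1793] len 0.1057 yaw deg -0.4
tgrn rim [0.4262 0.384 ] len 0.1494 yaw deg -2.1
tgrey rim [0.4201 0.1764] len 0.144 yaw deg -0.2
tviol right rim [0.4971 0.4538] len 0.145 yaw deg -0.7
tgrn right rim [0.4259 0.351 ] len 0.144 yaw deg -0.2
tgrey right rim [0.4205 0.147 ] len 0.1373 yaw deg -1.1
monitor minx [0.55950924 0.55979971 0.5865513 ] [-0.66403707  0.2397874 ] 0.38005556350943215
sharps [[ 0.30179115 -0.78336798  0.20270453]
 [ 0.59884876 -0.12573613  0.22704487]]
```

Top view shows: empty carrier in the violet tray at (181,204). Green-capped carrier at (318,197), violet-capped at (382,157). B at (419,157) is beige with orange-red caps, so it is the red one. The yellow block at (453,182) is the look-alike and stays. Trays: green (217,225), red (248,223), grey (279,226). Moving the empty carrier first.

Call:
send_rows(motion=[{"delta_pos": [0,0,-0.6],"yaw": 0.21,"hand": 1},{"delta_pos": [0,0,-0.6],"yaw": 0.21,"hand": 1},{"delta_pos": [0,0,-0.6],"yaw": 0.21,"hand": 1},{"delta_pos": [0,0,-0.6],"yaw": 0,"hand": 1},{"delta_pos": [0,0,-0.6],"yaw": 0,"hand": 1},{"delta_pos": [0,0,-0.5],"yaw": 0,"hand": 1},{"delta_pos": [0,0,0],"yaw": 0,"hand": 1},{"delta_pos": [0,0,0],"yaw": 0,"hand": 1}], grip_force=25)

```text
clock: 0.9
tcp_pos: [0.1776, -0.5204, 0.2994]
tcp_rot: [1.0, -0.0, -0.0, -0.0]
ft_force: [0.1, 0.1, -0.1]
opening: 1.001
grasp_force: 0.0
```

Run:
```python
from h import *
W=world(load('top0.png'))
u=np.arange(640);v=np.arange(400)[:,None]
m=(W[...,2]>.37)&(W[...,2]<1)&(u>190)&(u<360)&(v<120)&(v>40)
P=W[m]; 
for y in np.arange(-.1,.35,.05):
    q=P[(P[:,1]>y)&(P[:,1]<y+.05)]
    if len(q): i=q[:,0].argmin(); print(y.round(2),q[i].round(3))
```

```text
-0.1 [ 0.82  -0.051  0.43 ]
-0.05 [ 0.701 -0.001  0.477]
0.0 [0.681 0.048 0.505]
0.05 [0.663 0.097 0.589]
0.1 [0.644 0.149 0.658]
0.15 [0.627 0.199 0.676]
0.2 [0.624 0.212 0.681]
```

Call:
send_rows(motion=[{"delta_pos": [0.3,-1,0],"yaw": 0,"hand": 1},{"delta_pos": [0.3,-1,0],"yaw": 0,"hand": 1},{"delta_pos": [0.3,-1,0],"yaw": 0,"hand": 1},{"delta_pos": [0.3,-1,0],"yaw": 0,"hand": 1},{"delta_pos": [0.3,-1,0],"yaw": 0,"hand": 1},{"delta_pos": [0.3,-1,0],"yaw": 0,"hand": 1},{"delta_pos": [0.3,-1,0],"yaw": 0,"hand": 1},{"delta_pos": [0.3,-1,0],"yaw": 0,"hand": 1}])

```text
clock: 1.7
tcp_pos: [0.2258, -0.3595, 0.299]
tcp_rot: [1.0, -0.0, -0.0, -0.001]
ft_force: [0.5, -0.8, -0.6]
opening: 1.0
grasp_force: 0.0
```

Call:
send_rows(motion=[{"delta_pos": [0.3,-1,0],"yaw": 0,"hand": 1},{"delta_pos": [0.3,-1,0],"yaw": 0,"hand": 1},{"delta_pos": [0.3,-1,0],"yaw": 0,"hand": 1},{"delta_pos": [0.3,-1,0],"yaw": 0,"hand": 1},{"delta_pos": [0.3,-1,0],"yaw": 0,"hand": 1},{"delta_pos": [0.3,-1,0],"yaw": 0,"hand": 1},{"delta_pos": [0.3,-1,0],"yaw": 0,"hand": 1},{"delta_pos": [0.3,-1,0],"yaw": 0,"hand": 1}])

```text
clock: 2.5
tcp_pos: [0.2739, -0.1996, 0.2991]
tcp_rot: [1.0, -0.0, -0.0, -0.0]
ft_force: [0.7, -0.3, 0.5]
opening: 1.0
grasp_force: 0.0
```

Call:
send_rows(motion=[{"delta_pos": [0.3,-1,0],"yaw": 0,"hand": 1},{"delta_pos": [0.3,-1,0],"yaw": 0,"hand": 1},{"delta_pos": [0.3,-1,0],"yaw": 0,"hand": 1},{"delta_pos": [0.3,-1,0],"yaw": 0,"hand": 1},{"delta_pos": [0.3,-1,0],"yaw": 0,"hand": 1},{"delta_pos": [0.3,-1,0],"yaw": 0,"hand": 1},{"delta_pos": [0.3,-1,0],"yaw": 0,"hand": 1},{"delta_pos": [0.3,-1,0],"yaw": 0,"hand": 1}])

```text
clock: 3.3
tcp_pos: [0.322, -0.0397, 0.2992]
tcp_rot: [1.0, -0.0, -0.0, -0.0]
ft_force: [0.4, -0.9, 0.2]
opening: 1.001
grasp_force: 0.0
```

Call:
send_rows(motion=[{"delta_pos": [0.3,-1,0],"yaw": 0,"hand": 1},{"delta_pos": [0.3,-1,0],"yaw": 0,"hand": 1},{"delta_pos": [0.3,-1,0],"yaw": 0,"hand": 1},{"delta_pos": [0.3,-1,0],"yaw": 0,"hand": 1},{"delta_pos": [0.3,-1,0],"yaw": 0,"hand": 1},{"delta_pos": [0.3,-1,0],"yaw": 0,"hand": 1},{"delta_pos": [0.3,-1,0],"yaw": 0,"hand": 1},{"delta_pos": [0.3,-1,0],"yaw": 0,"hand": 1}])

```text
clock: 4.1
tcp_pos: [0.3702, 0.1201, 0.2991]
tcp_rot: [1.0, -0.0, -0.0, 0.0]
ft_force: [1.0, -0.4, -0.3]
opening: 1.002
grasp_force: 0.0
```

Call:
send_rows(motion=[{"delta_pos": [0.3,-1,0],"yaw": 0,"hand": 1},{"delta_pos": [0.3,-1,0],"yaw": 0,"hand": 1},{"delta_pos": [0.3,-1,0],"yaw": 0,"hand": 1},{"delta_pos": [0.3,-1,0],"yaw": 0,"hand": 1},{"delta_pos": [0.3,-1,0],"yaw": 0,"hand": 1},{"delta_pos": [0.3,-1,0],"yaw": 0,"hand": 1},{"delta_pos": [0.3,-1,0],"yaw": 0,"hand": 1},{"delta_pos": [0.3,-1,0],"yaw": 0,"hand": 1}])

```text
clock: 4.9
tcp_pos: [0.4184, 0.28, 0.2989]
tcp_rot: [1.0, -0.0, -0.001, 0.0]
ft_force: [-0.2, 0.1, 0.7]
opening: 0.999
grasp_force: 0.0
```

Run:
```python
from h import *
s=sense(); print(s['tcp_pos'].round(4),s['tcp_rot'].round(3),s['joint_pos'].round(2))
im=save('wrist','w1.png'); print(im['fx'],im['cx'],im['cy'],im['tool_from_camera'])
```

```text
[0.4184 0.28   0.2989] [ 1.    -0.    -0.001  0.   ] [ 0.5   0.2   1.68 -0.    1.27  2.07]
309.70691628693146 316.20795605211146 207.19793264666114 [[-1.06427389e-05 -9.68310339e-01 -2.49750050e-01  6.78439295e-02]
 [ 9.99999557e-01 -2.45357718e-04  9.08667208e-04 -8.29138863e-04]
 [-9.41149955e-04 -2.49749930e-01  9.68309912e-01 -1.55873581e-01]
 [ 0.00000000e+00  0.00000000e+00  0.00000000e+00  1.00000000e+00]]
```

View pics/w1.png

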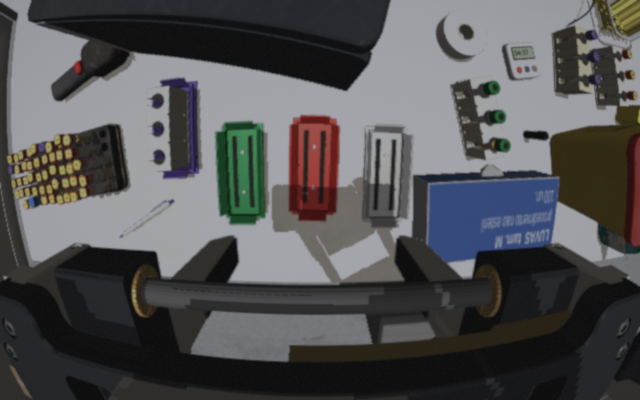

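```bash
cat >> h.py <<'E'
def wray(im,tcp,rot,u,v,z):
    x,y=u-im['cx'],v-im['cy']; r=np.hypot(x,y); th=r/im['fx']
    d=np.array([x/r*np.sin(th),y/r*np.sin(th),np.cos(th)])
    T=np.array(im['tool_from_camera']); Rw=R.from_quat(rot).as_matrix()
    c=np.array(tcp)+Rw@T[:3,3]; d=Rw@T[:3,:3]@d
    return c+d*(z-c[2])/d[2]
E
python3 - <<'E'
from h import *
im=load('w1.png'); t=[.4184,.28,.2989]; q=[1,0,-.0005,0]
f=lambda u,v,z: wray(im,t,q,u,v,z)[:2].round(4)
for n,u,v,z in [('emp',157,101,.072),('emp',157,129,.072),('emp',158,157,.072),('grn',241,171,.004),('red',314,168,.004),('grey',384,174.5,.004),('vr t',194,80,.029),('vr b',197,176,.029),('g rt',264,123,.029),('g lft',219,124,.029),('gc',493,88,.098),('gc',497,117,.098),('gc',502,146,.098)]: print(n,f(u,v,z))
a=cv2.resize(im['pixels'][60:240,130:430,::-1],None,fx=2.6,fy=2.6,interpolation=cv2.INTER_CUBIC)
cv2.imwrite('pics/c3.png',a)
E
```

```text
emp [0.5334 0.4925]
emp [0.4954 0.4935]
emp [0.4574 0.4942]
grn [0.4256 0.3928]
red [0.4289 0.2836]
grey [0.4201 0.1792]
vr t [0.5635 0.4546]
vr b [0.4232 0.4544]
g rt [0.4953 0.352 ]
g lft [0.4967 0.4168]
gc [0.5505 0.0557]
gc [0.5133 0.0489]
gc [0.4762 0.0386]
```

View pics/c3.png

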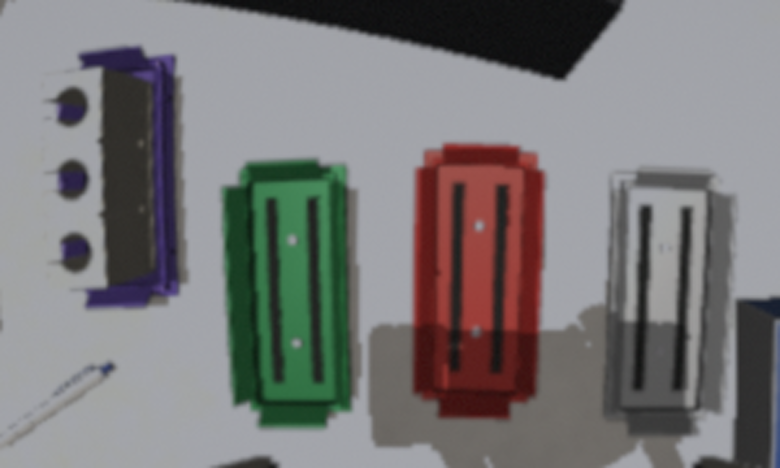

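Run:
```python
from h import *
im=load('top0.png');W=world(im)
for y in np.arange(.1,.62,.04):
    m=(abs(W[...,1]-y)<.02)&(W[...,2]>.12)&(W[...,2]<.26)&(W[...,0]>.4)
    if m.any(): i=W[m][:,0].argmin(); print(y.round(2),W[m][i].round(3))
```

```text
0.18 [0.691 0.199 0.233]
0.22 [0.541 0.238 0.137]
0.26 [0.542 0.24  0.194]
0.3 [0.553 0.281 0.184]
0.34 [0.563 0.321 0.225]
0.38 [0.574 0.362 0.232]
0.42 [0.584 0.403 0.156]
0.46 [0.594 0.442 0.13 ]
0.5 [0.604 0.48  0.128]
0.54 [0.615 0.522 0.164]
0.58 [0.625 0.561 0.179]
```

Call:
send_rows(motion=[{"delta_pos": [0.35,-1,0.5],"yaw": 0,"hand": 1},{"delta_pos": [0.35,-1,0.5],"yaw": 0,"hand": 1},{"delta_pos": [0.35,-1,0.5],"yaw": 0,"hand": 1},{"delta_pos": [0.35,-1,0],"yaw": 0,"hand": 1},{"delta_pos": [0.35,-1,0],"yaw": 0,"hand": 1},{"delta_pos": [0.35,-1,0],"yaw": 0,"hand": 1},{"delta_pos": [0.35,-1,0],"yaw": 0,"hand": 1},{"delta_pos": [0.35,-1,0],"yaw": 0,"hand": 1}])

```text
clock: 5.75
tcp_pos: [0.4747, 0.4395, 0.2688]
tcp_rot: [1.0, -0.0, -0.001, 0.0]
ft_force: [0.2, -0.5, 0.1]
opening: 1.0
grasp_force: 0.0
```

Call:
send_rows(motion=[{"delta_pos": [0.29,-0.88,0],"yaw": 0,"hand": 1},{"delta_pos": [0.29,-0.88,0.5],"yaw": 0,"hand": 1},{"delta_pos": [0.29,-0.88,1],"yaw": 0,"hand": 1},{"delta_pos": [0,0,1],"yaw": 0,"hand": 1},{"delta_pos": [0,0,1],"yaw": 0,"hand": 1},{"delta_pos": [0,0,1],"yaw": 0,"hand": 1},{"delta_pos": [0,0,1],"yaw": 0,"hand": 1},{"delta_pos": [0,0,0.6],"yaw": 0,"hand": 1}])

```text
clock: 6.55
tcp_pos: [0.4915, 0.491, 0.1453]
tcp_rot: [1.0, -0.0, -0.001, 0.001]
ft_force: [0.2, 0.8, -0.2]
opening: 0.999
grasp_force: 0.0
```

Run:
```python
from h import *
s=sense(); print(s['tcp_pos'].round(4),s['ft_force'].round(1))
im=save('wrist','w2.png')
```

```text
[0.4915 0.491  0.1453] [ 0.2  0.8 -0.2]
```

View pics/w2.png

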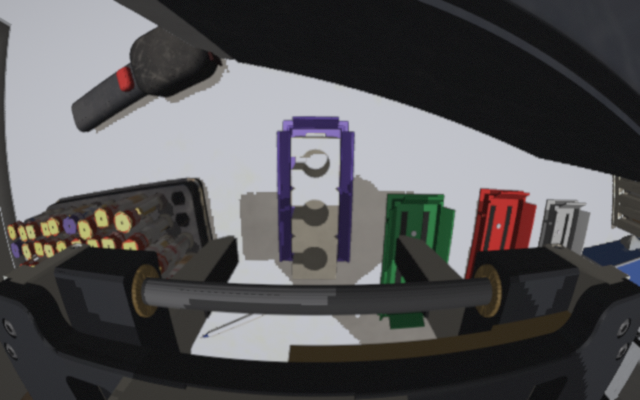

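Carrier centred between the fingers (wells at (315,162), (315,212), (314,258)). Descend and grip.

Call:
send_rows(motion=[{"delta_pos": [0,0,1],"yaw": 0,"hand": 1},{"delta_pos": [0,0,1],"yaw": 0,"hand": 1},{"delta_pos": [0,0,1],"yaw": 0,"hand": 1},{"delta_pos": [0,0,1],"yaw": 0,"hand": 1},{"delta_pos": [0,0,0.9],"yaw": 0,"hand": 1},{"delta_pos": [0,0,0],"yaw": 0,"hand": 1},{"delta_pos": [0,0,0],"yaw": 0,"hand": -0.4},{"delta_pos": [0,0,0],"yaw": 0,"hand": -1}])

```text
clock: 7.4
tcp_pos: [0.4926, 0.4924, 0.0509]
tcp_rot: [1.0, -0.0, 0.001, -0.001]
ft_force: [1.1, -0.1, -0.2]
opening: 0.875
grasp_force: 0.0
```

Call:
send_rows(motion=[{"delta_pos": [0,0,0],"yaw": 0,"hand": -1},{"delta_pos": [0,0,0],"yaw": 0,"hand": -1},{"delta_pos": [0,0,0],"yaw": 0,"hand": -1},{"delta_pos": [0,0,0],"yaw": 0,"hand": -1},{"delta_pos": [0,0,0],"yaw": 0,"hand": -1},{"delta_pos": [0,0,0],"yaw": 0,"hand": -1},{"delta_pos": [0,0,0],"yaw": 0,"hand": -1},{"delta_pos": [0,0,0],"yaw": 0,"hand": -1}])

```text
clock: 8.2
tcp_pos: [0.4921, 0.492, 0.0496]
tcp_rot: [1.0, -0.001, 0.0, -0.0]
ft_force: [-0.2, 0.7, -0.3]
opening: 0.387
grasp_force: 25.0
```

Call:
send_rows(motion=[{"delta_pos": [0,0,-0.5],"yaw": 0,"hand": -1},{"delta_pos": [0,0,-1],"yaw": 0,"hand": -1},{"delta_pos": [0,0,-1],"yaw": 0,"hand": -1},{"delta_pos": [0,0,-1],"yaw": 0,"hand": -1},{"delta_pos": [-0.25,0.3,-0.5],"yaw": 0,"hand": -1},{"delta_pos": [-0.25,0.7,0],"yaw": 0,"hand": -1},{"delta_pos": [-0.25,1,0],"yaw": 0,"hand": -1},{"delta_pos": [-0.25,1,0],"yaw": 0,"hand": -1}])

```text
clock: 9.0
tcp_pos: [0.4711, 0.4308, 0.1295]
tcp_rot: [1.0, -0.0, -0.0, 0.0]
ft_force: [-0.2, 0.6, -1.7]
opening: 0.386
grasp_force: 25.0
```

Call:
send_rows(motion=[{"delta_pos": [-0.3,1,0],"yaw": 0,"hand": -1},{"delta_pos": [-0.3,1,0],"yaw": 0,"hand": -1},{"delta_pos": [-0.3,1,0],"yaw": 0,"hand": -1},{"delta_pos": [-0.3,1,0],"yaw": 0,"hand": -1},{"delta_pos": [-0.3,1,0],"yaw": 0,"hand": -1},{"delta_pos": [-0.3,1,0],"yaw": 0,"hand": -1},{"delta_pos": [-0.3,1,0],"yaw": 0,"hand": -1},{"delta_pos": [-0.3,1,0],"yaw": 0,"hand": -1}])

```text
clock: 9.8
tcp_pos: [0.4229, 0.2708, 0.1296]
tcp_rot: [1.0, -0.001, -0.0, 0.0]
ft_force: [-0.1, -0.5, -1.6]
opening: 0.388
grasp_force: 25.0
```

Call:
send_rows(motion=[{"delta_pos": [-0.3,1,0],"yaw": 0,"hand": -1},{"delta_pos": [0,1,0],"yaw": 0,"hand": -1},{"delta_pos": [0,1,0],"yaw": 0,"hand": -1},{"delta_pos": [0,1,0],"yaw": 0,"hand": -1},{"delta_pos": [0,0.5,0],"yaw": 0,"hand": -1},{"delta_pos": [0,0.2,0],"yaw": 0,"hand": -1},{"delta_pos": [0,0,0],"yaw": 0,"hand": -1},{"delta_pos": [0,0,0],"yaw": 0,"hand": -1}])

```text
clock: 10.6
tcp_pos: [0.4178, 0.1785, 0.1297]
tcp_rot: [1.0, -0.0, 0.0, -0.0]
ft_force: [0.9, -0.2, -1.7]
opening: 0.384
grasp_force: 25.0
```

Run:
```python
from h import *
s=sense(); print(s['tcp_pos'].round(4),s['ft_force'].round(1))
im=save('wrist','w3.png')
cv2.imwrite('pics/c4.png',cv2.resize(im['pixels'][60:300,160:480,::-1],None,fx=2.5,fy=2.5,interpolation=cv2.INTER_CUBIC))
```

```text
[0.4178 0.1785 0.1297] [ 0.9 -0.2 -1.7]
```

View pics/c4.png

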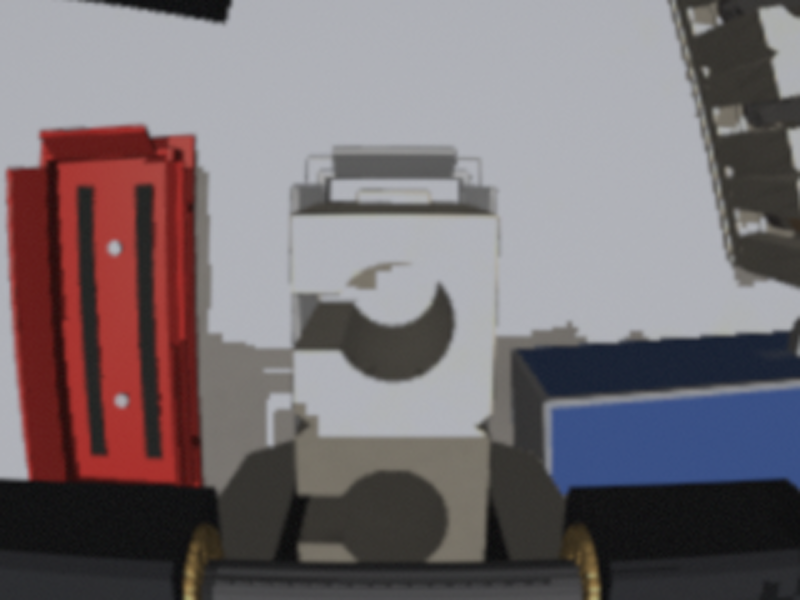

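Run:
```python
from h import *
im=load('top0.png');W=world(im)
m=(W[...,2]>.055)&(W[...,2]<.08)&(np.arange(640)>286)&(np.arange(640)<375)&(np.arange(400)[:,None]>215)&(np.arange(400)[:,None]<265)
P=W[m]
for x in np.arange(.3,.46,.02):
    q=P[abs(P[:,0]-x)<.01]
    if len(q): print(x.round(2),np.percentile(q[:,1],[1,99]).round(3))
```

```text
0.3 [0.039 0.125]
0.32 [-0.109  0.125]
0.34 [-0.109  0.128]
0.36 [-0.107  0.128]
0.38 [-0.106  0.131]
0.4 [-0.105  0.131]
0.42 [-0.105  0.13 ]
0.44 [-0.101 -0.005]
```

Call:
send_rows(motion=[{"delta_pos": [0,0,1],"yaw": 0,"hand": -1},{"delta_pos": [0,0,1],"yaw": 0,"hand": -1},{"delta_pos": [0,0,0.7],"yaw": 0,"hand": -1},{"delta_pos": [0,0,0.5],"yaw": 0,"hand": -1},{"delta_pos": [0,0,0.3],"yaw": 0,"hand": -1},{"delta_pos": [0,0,0.2],"yaw": 0,"hand": -1},{"delta_pos": [0,0,0.2],"yaw": 0,"hand": -1},{"delta_pos": [0,0,0.05],"yaw": 0,"hand": -1}])

```text
clock: 11.45
tcp_pos: [0.4178, 0.1781, 0.0506]
tcp_rot: [1.0, -0.001, 0.0, -0.0]
ft_force: [0.4, 0.0, -1.7]
opening: 0.386
grasp_force: 25.0
```

Call:
send_rows(motion=[{"delta_pos": [0,0,0.05],"yaw": 0,"hand": -1},{"delta_pos": [0,0,0.05],"yaw": 0,"hand": -1},{"delta_pos": [0,0,0],"yaw": 0,"hand": -1},{"delta_pos": [0,0,0],"yaw": 0,"hand": -0.05},{"delta_pos": [0,0,0],"yaw": 0,"hand": -0.05},{"delta_pos": [0,0,0],"yaw": 0,"hand": -0.05},{"delta_pos": [0,0,0],"yaw": 0,"hand": -0.05},{"delta_pos": [0,0,0],"yaw": 0,"hand": -0.05}])

```text
clock: 12.25
tcp_pos: [0.4177, 0.178, 0.0486]
tcp_rot: [1.0, -0.001, -0.0, 0.0]
ft_force: [0.0, 0.1, -0.5]
opening: 0.473
grasp_force: 0.0
```

Call:
send_rows(motion=[{"delta_pos": [0,0,-0.5],"yaw": 0,"hand": -0.05},{"delta_pos": [0,0,-1],"yaw": 0,"hand": -0.05},{"delta_pos": [0,0,-1],"yaw": 0,"hand": -0.05},{"delta_pos": [0,0,-1],"yaw": 0,"hand": 1},{"delta_pos": [0,0,-1],"yaw": 0,"hand": 1},{"delta_pos": [0,0,-1],"yaw": 0,"hand": 1},{"delta_pos": [0.3,0.5,-0.5],"yaw": 0,"hand": 1},{"delta_pos": [0.65,0.9,0],"yaw": 0,"hand": 1}])

```text
clock: 13.05
tcp_pos: [0.4374, 0.1499, 0.1703]
tcp_rot: [1.0, 0.0, 0.001, -0.0]
ft_force: [-0.4, -0.8, -2.4]
opening: 0.856
grasp_force: 0.0
```

Call:
send_rows(motion=[{"delta_pos": [0.65,0.9,0],"yaw": 0,"hand": 1},{"delta_pos": [0.65,0.9,0],"yaw": 0,"hand": 1},{"delta_pos": [0.65,0.9,0],"yaw": 0,"hand": 1},{"delta_pos": [0.65,0.9,0],"yaw": 0,"hand": 1},{"delta_pos": [0.65,0.9,0],"yaw": 0,"hand": 1},{"delta_pos": [0.65,0.72,0],"yaw": 0,"hand": 1},{"delta_pos": [0,0,0],"yaw": -0.235,"hand": 1},{"delta_pos": [0,0,0],"yaw": -0.235,"hand": 1}])

```text
clock: 13.85
tcp_pos: [0.5151, 0.0445, 0.1685]
tcp_rot: [0.992, 0.124, -0.0, -0.0]
ft_force: [-0.2, -0.6, 0.1]
opening: 1.0
grasp_force: 0.0
```

Call:
send_rows(motion=[{"delta_pos": [0,0,0],"yaw": 0,"hand": 1},{"delta_pos": [0,0,0],"yaw": 0,"hand": 1},{"delta_pos": [0,0,0],"yaw": 0,"hand": 1},{"delta_pos": [0,0,0],"yaw": 0,"hand": 1},{"delta_pos": [0,0,0],"yaw": 0,"hand": 1},{"delta_pos": [0,0,0],"yaw": 0,"hand": 1},{"delta_pos": [0,0,0],"yaw": 0,"hand": 1},{"delta_pos": [0,0,0],"yaw": 0,"hand": 1}])

```text
clock: 14.65
tcp_pos: [0.5146, 0.0455, 0.1687]
tcp_rot: [0.993, 0.122, 0.0, 0.0]
ft_force: [-0.3, 0.1, -0.3]
opening: 1.002
grasp_force: 0.0
```

Run:
```python
from h import *
s=sense(); print(s['tcp_pos'].round(4),s['ft_force'].round(1))
im=save('wrist','w4.png')
cv2.imwrite('pics/c5.png',np.hstack([im['pixels'][:300,:,::-1]]))
```

```text
[0.5146 0.0455 0.1687] [-0.3  0.1 -0.3]
```

View pics/c5.png

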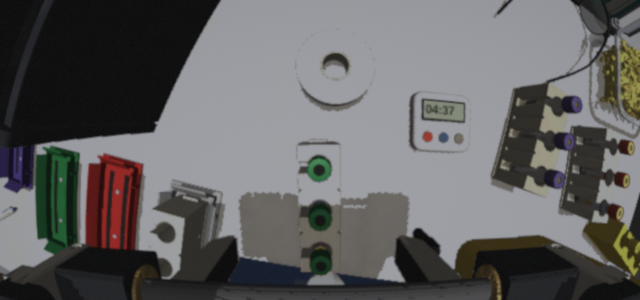

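Run:
```python
from h import *
im=load('w4.png'); t=[.5146,.0455,.1687]; q=[.9925,.1222,0,0]
for u,v in [(319,168),(319,216),(319,262),(571,104),(563,141),(553,180),(626,147),(621,180),(614,212)]: print(wray(im,t,q,u,v,.095)[:2].round(4))
```

```text
[0.5527 0.0538]
[0.5167 0.0447]
[0.479  0.0351]
[ 0.6794 -0.1613]
[ 0.6412 -0.1604]
[ 0.6023 -0.1606]
[ 0.6761 -0.2745]
[ 0.6379 -0.2801]
[ 0.6004 -0.2849]
```

Call:
send_rows(motion=[{"delta_pos": [0,0,1],"yaw": 0,"hand": 1},{"delta_pos": [0,0,1],"yaw": 0,"hand": 1},{"delta_pos": [0,0,1],"yaw": 0,"hand": 1},{"delta_pos": [0,0,0],"yaw": 0,"hand": 1},{"delta_pos": [0,0,0],"yaw": 0,"hand": 1},{"delta_pos": [0,0,0],"yaw": 0,"hand": 1},{"delta_pos": [0,0,0],"yaw": 0,"hand": 1},{"delta_pos": [0,0,0],"yaw": 0,"hand": 1}])

```text
clock: 15.5
tcp_pos: [0.5149, 0.0455, 0.1093]
tcp_rot: [0.993, 0.122, 0.001, 0.0]
ft_force: [-0.4, -1.0, -0.4]
opening: 0.999
grasp_force: 0.0
```

Call:
send_rows(motion=[{"delta_pos": [0,0,1],"yaw": 0,"hand": 1},{"delta_pos": [0,0,1],"yaw": 0,"hand": 1},{"delta_pos": [0,0,1],"yaw": 0,"hand": 1},{"delta_pos": [0,0,0.25],"yaw": 0,"hand": 1},{"delta_pos": [0,0,0],"yaw": 0,"hand": 1},{"delta_pos": [0,0,0],"yaw": 0,"hand": -1},{"delta_pos": [0,0,0],"yaw": 0,"hand": -1},{"delta_pos": [0,0,0],"yaw": 0,"hand": -1}])

```text
clock: 16.3
tcp_pos: [0.515, 0.0455, 0.0444]
tcp_rot: [0.993, 0.122, 0.001, 0.0]
ft_force: [0.9, -1.0, 0.8]
opening: 0.791
grasp_force: 0.0
```

Call:
send_rows(motion=[{"delta_pos": [0,0,0],"yaw": 0,"hand": -1},{"delta_pos": [0,0,0],"yaw": 0,"hand": -1},{"delta_pos": [0,0,0],"yaw": 0,"hand": -1},{"delta_pos": [0,0,0],"yaw": 0,"hand": -1},{"delta_pos": [0,0,0],"yaw": 0,"hand": -1},{"delta_pos": [0,0,0],"yaw": 0,"hand": -1},{"delta_pos": [0,0,0],"yaw": 0,"hand": -1},{"delta_pos": [0,0,0],"yaw": 0,"hand": -1}])

```text
clock: 17.1
tcp_pos: [0.5147, 0.0455, 0.0436]
tcp_rot: [0.993, 0.122, 0.0, 0.0]
ft_force: [-0.1, -0.4, 0.7]
opening: 0.386
grasp_force: 24.9
```

Call:
send_rows(motion=[{"delta_pos": [0,0,-0.5],"yaw": 0,"hand": -1},{"delta_pos": [0,0,-1],"yaw": 0,"hand": -1},{"delta_pos": [0,0,-1],"yaw": 0,"hand": -1},{"delta_pos": [0,0,-1],"yaw": 0,"hand": -1},{"delta_pos": [0,0,-1],"yaw": 0,"hand": -1},{"delta_pos": [0,0,-1],"yaw": 0,"hand": -1},{"delta_pos": [0,0,-0.5],"yaw": 0.235,"hand": -1},{"delta_pos": [0,0,0],"yaw": 0.235,"hand": -1}])

```text
clock: 17.9
tcp_pos: [0.5151, 0.0456, 0.1657]
tcp_rot: [1.0, -0.003, 0.001, -0.0]
ft_force: [0.8, 0.1, -1.7]
opening: 0.383
grasp_force: 24.9
```

Call:
send_rows(motion=[{"delta_pos": [-0.5,-0.5,0],"yaw": 0,"hand": -1},{"delta_pos": [-0.5,-1,0],"yaw": 0,"hand": -1},{"delta_pos": [-0.5,-1,0],"yaw": 0,"hand": -1},{"delta_pos": [-0.5,-1,0],"yaw": 0,"hand": -1},{"delta_pos": [-0.5,-1,0],"yaw": 0,"hand": -1},{"delta_pos": [-0.5,-1,0],"yaw": 0,"hand": -1},{"delta_pos": [-0.5,-1,0],"yaw": 0,"hand": -1},{"delta_pos": [-0.5,-1,0],"yaw": 0,"hand": -1}])

```text
clock: 18.7
tcp_pos: [0.4332, 0.1967, 0.1636]
tcp_rot: [1.0, 0.001, -0.0, 0.0]
ft_force: [-0.1, -0.1, -2.4]
opening: 0.388
grasp_force: 24.9
```

Call:
send_rows(motion=[{"delta_pos": [-0.48,-1,0],"yaw": 0,"hand": -1},{"delta_pos": [0,-1,0],"yaw": 0,"hand": -1},{"delta_pos": [0,-1,0],"yaw": 0,"hand": -1},{"delta_pos": [0,-1,0],"yaw": 0,"hand": -1},{"delta_pos": [0,-1,0],"yaw": 0,"hand": -1},{"delta_pos": [0,-1,0],"yaw": 0,"hand": -1},{"delta_pos": [0,-1,0],"yaw": 0,"hand": -1},{"delta_pos": [0,-1,0],"yaw": 0,"hand": -1}])

```text
clock: 19.5
tcp_pos: [0.424, 0.3565, 0.1636]
tcp_rot: [1.0, 0.001, -0.001, 0.0]
ft_force: [0.1, -0.3, -2.0]
opening: 0.387
grasp_force: 24.9
```

Call:
send_rows(motion=[{"delta_pos": [0,-1,0],"yaw": 0,"hand": -1},{"delta_pos": [0,-0.7,0],"yaw": 0,"hand": -1},{"delta_pos": [0,0,0],"yaw": 0,"hand": -1},{"delta_pos": [0,0,0.5],"yaw": 0,"hand": -1},{"delta_pos": [0,0,1],"yaw": 0,"hand": -1},{"delta_pos": [0,0,1],"yaw": 0,"hand": -1},{"delta_pos": [0,0,0],"yaw": 0,"hand": -1},{"delta_pos": [0,0,0],"yaw": 0,"hand": -1}])

```text
clock: 20.3
tcp_pos: [0.4254, 0.389, 0.1136]
tcp_rot: [1.0, -0.001, -0.0, 0.0]
ft_force: [-0.3, -0.8, -1.0]
opening: 0.384
grasp_force: 24.9
```

Run:
```python
from h import *
s=sense(); print(s['tcp_pos'].round(4),s['ft_force'].round(1))
im=save('wrist','w5.png')
cv2.imwrite('pics/c6.png',cv2.resize(im['pixels'][60:300,160:480,::-1],None,fx=2.5,fy=2.5,interpolation=cv2.INTER_CUBIC))
```

```text
[0.4254 0.389  0.1136] [-0.3 -0.8 -1. ]
```

View pics/c6.png

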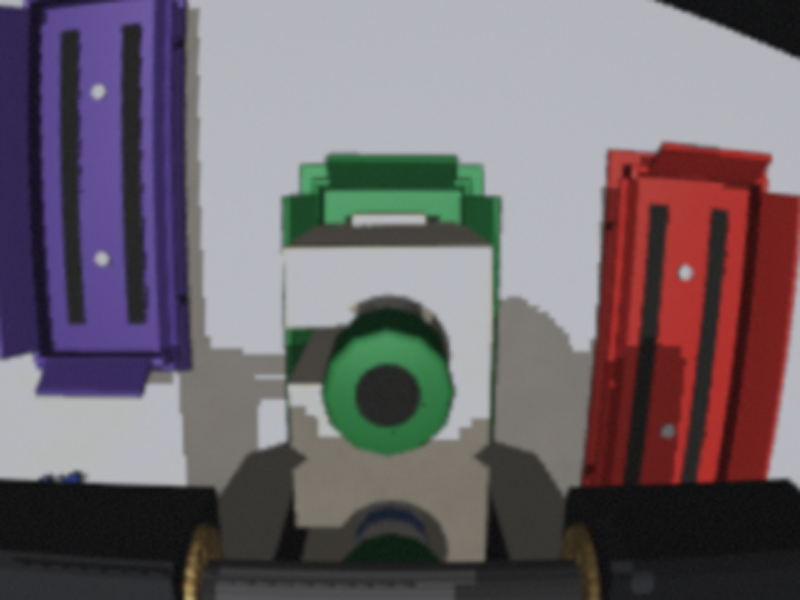

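Run:
```python
from h import *
im=load('w5.png'); t=[.4254,.389,.1136]; q=[1,0,0,0]
for u,v in [(188.0,72),(216,130)]+[(201.4,129.7),(160+100.5/2.5,60+27.5/2.5),(160+106.5/2.5,60+321/2.5)]: print(wray(im,t,q,u,v,.004)[:2].round(4))
```

```text
[0.5497 0.5043]
[0.4948 0.4775]
[0.4958 0.4915]
[0.5493 0.4923]
[0.4425 0.4933]
```

Call:
send_rows(motion=[{"delta_pos": [0,0,0.8],"yaw": 0,"hand": -1},{"delta_pos": [0,0,0.8],"yaw": 0,"hand": -1},{"delta_pos": [0,0,0.7],"yaw": 0,"hand": -1},{"delta_pos": [0,0,0.4],"yaw": 0,"hand": -1},{"delta_pos": [0,0,0.3],"yaw": 0,"hand": -1},{"delta_pos": [0,0,0.2],"yaw": 0,"hand": -1},{"delta_pos": [0,0,0.1],"yaw": 0,"hand": -1},{"delta_pos": [0,0,0],"yaw": 0,"hand": -1}])

```text
clock: 21.15
tcp_pos: [0.4255, 0.3897, 0.0479]
tcp_rot: [1.0, -0.0, 0.0, -0.0]
ft_force: [-0.1, -0.8, -0.8]
opening: 0.386
grasp_force: 24.9
```

Call:
send_rows(motion=[{"delta_pos": [0,0,0.05],"yaw": 0,"hand": -1},{"delta_pos": [0,0,0],"yaw": 0,"hand": -1},{"delta_pos": [0,0,0],"yaw": 0,"hand": 0.2},{"delta_pos": [0,0,0],"yaw": 0,"hand": 0.2},{"delta_pos": [0,0,0],"yaw": 0,"hand": 0.2},{"delta_pos": [0,0,0],"yaw": 0,"hand": 0.2},{"delta_pos": [0,0,0],"yaw": 0,"hand": 0.2},{"delta_pos": [0,0,0],"yaw": 0,"hand": 0.2}])

```text
clock: 21.95
tcp_pos: [0.4254, 0.3896, 0.0466]
tcp_rot: [1.0, -0.001, -0.0, 0.0]
ft_force: [-0.5, -0.2, 0.1]
opening: 0.598
grasp_force: 0.0
```

Call:
send_rows(motion=[{"delta_pos": [0,0,-0.5],"yaw": 0,"hand": 0.2},{"delta_pos": [0,0,-1],"yaw": 0,"hand": 0.2},{"delta_pos": [0,0,-1],"yaw": 0,"hand": 0.2},{"delta_pos": [0,0,-1],"yaw": 0,"hand": 0.2},{"delta_pos": [0,0,-1],"yaw": 0,"hand": 0.2},{"delta_pos": [0,0,-1],"yaw": 0,"hand": 1},{"delta_pos": [0,0,-1],"yaw": 0,"hand": 1},{"delta_pos": [0,0.5,-1],"yaw": 0,"hand": 1}])

```text
clock: 22.75
tcp_pos: [0.4253, 0.3801, 0.1982]
tcp_rot: [1.0, -0.0, 0.0, -0.0]
ft_force: [-0.0, -0.1, -1.0]
opening: 0.811
grasp_force: 0.0
```

Call:
send_rows(motion=[{"delta_pos": [0,1,-1],"yaw": 0,"hand": 1},{"delta_pos": [0,1,-1],"yaw": 0,"hand": 1},{"delta_pos": [0,1,-1],"yaw": 0,"hand": 1},{"delta_pos": [0,1,-1],"yaw": 0,"hand": 1},{"delta_pos": [0,1,-1],"yaw": 0,"hand": 1},{"delta_pos": [0,1,-0.2],"yaw": 0,"hand": 1},{"delta_pos": [0,1,0],"yaw": 0,"hand": 1},{"delta_pos": [0,1,0],"yaw": 0,"hand": 1}])

```text
clock: 23.55
tcp_pos: [0.425, 0.2188, 0.3016]
tcp_rot: [1.0, -0.001, 0.001, -0.0]
ft_force: [-0.2, 0.3, -0.6]
opening: 0.998
grasp_force: 0.0
```

Call:
send_rows(motion=[{"delta_pos": [0,1,0],"yaw": 0,"hand": 1},{"delta_pos": [0,1,0],"yaw": 0,"hand": 1},{"delta_pos": [0,1,0],"yaw": 0,"hand": 1},{"delta_pos": [0,1,0],"yaw": 0,"hand": 1},{"delta_pos": [0,1,0],"yaw": 0,"hand": 1},{"delta_pos": [0,1,0],"yaw": 0,"hand": 1},{"delta_pos": [0,1,0],"yaw": 0,"hand": 1},{"delta_pos": [0,1,0],"yaw": 0,"hand": 1}])

```text
clock: 24.35
tcp_pos: [0.4248, 0.0588, 0.3014]
tcp_rot: [1.0, -0.001, 0.0, -0.0]
ft_force: [-0.7, 0.1, -0.6]
opening: 1.001
grasp_force: 0.0
```

Call:
send_rows(motion=[{"delta_pos": [0,1,0],"yaw": 0,"hand": 1},{"delta_pos": [0,1,0],"yaw": 0,"hand": 1},{"delta_pos": [0,1,0],"yaw": 0,"hand": 1},{"delta_pos": [0,1,0],"yaw": 0,"hand": 1},{"delta_pos": [0,1,0],"yaw": 0,"hand": 1},{"delta_pos": [0,1,0],"yaw": 0,"hand": 1},{"delta_pos": [0,1,0],"yaw": 0,"hand": 1},{"delta_pos": [0,1,0],"yaw": 0,"hand": 1}])

```text
clock: 25.15
tcp_pos: [0.4246, -0.1012, 0.3013]
tcp_rot: [1.0, -0.001, 0.0, 0.0]
ft_force: [-0.1, 0.4, -0.3]
opening: 1.0
grasp_force: 0.0
```

Call:
send_rows(motion=[{"delta_pos": [0.5,1,0],"yaw": 0,"hand": 1},{"delta_pos": [1,1,0],"yaw": 0,"hand": 1},{"delta_pos": [1,1,0],"yaw": 0,"hand": 1},{"delta_pos": [1,1,0],"yaw": 0,"hand": 1},{"delta_pos": [1,1,0],"yaw": 0,"hand": 1},{"delta_pos": [1,1,0],"yaw": 0,"hand": 1},{"delta_pos": [1,1,0],"yaw": 0,"hand": 1},{"delta_pos": [1,1,0],"yaw": 0,"hand": 1}])

```text
clock: 25.95
tcp_pos: [0.5753, -0.2613, 0.3014]
tcp_rot: [1.0, -0.001, 0.0, 0.0]
ft_force: [0.7, 0.4, -0.2]
opening: 1.002
grasp_force: 0.0
```

Call:
send_rows(motion=[{"delta_pos": [1,1,0],"yaw": 0,"hand": 1},{"delta_pos": [1,0,0],"yaw": 0,"hand": 1},{"delta_pos": [1,0,0],"yaw": 0,"hand": 1},{"delta_pos": [0.2,0,0],"yaw": 0,"hand": 1},{"delta_pos": [0,0,0],"yaw": -0.14,"hand": 1},{"delta_pos": [0,0,0],"yaw": -0.14,"hand": 1},{"delta_pos": [0,0,0],"yaw": 0,"hand": 1},{"delta_pos": [0,0,0],"yaw": 0,"hand": 1}])

```text
clock: 26.75
tcp_pos: [0.6382, -0.2806, 0.3012]
tcp_rot: [0.997, 0.072, 0.0, 0.0]
ft_force: [1.0, 0.4, 0.9]
opening: 1.001
grasp_force: 0.0
```

Run:
```python
from h import *
s=sense(); print(s['tcp_pos'].round(4),s['tcp_rot'].round(4),s['ft_force'].round(1),s['joint_pos'].round(2))
im=save('wrist','w6.png')
cv2.imwrite('pics/c7.png',cv2.resize(im['pixels'][60:300,160:480,::-1],None,fx=2.5,fy=2.5,interpolation=cv2.INTER_CUBIC))
```

```text
[ 0.6382 -0.2806  0.3012] [9.974e-01 7.160e-02 1.000e-04 1.000e-04] [1.  0.4 0.9] [-0.48  0.58  1.12 -0.    1.44  0.95]
```

View pics/c7.png

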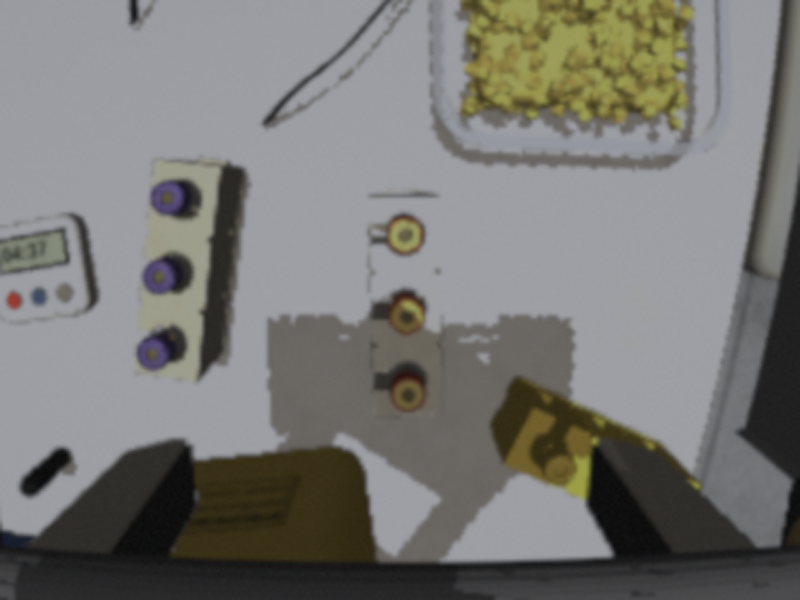

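Run:
```python
from h import *
im=load('w6.png'); t=[.6382,-.2806,.3012]; q=[.9974,.0716,0,0]
for u,v,z in [(405,235,.098),(407,313,.098),(408,392,.098),(168,197,.098),(159,275,.098),(153,352,.098),(517,377,.068),(494,425,.0)]: print(wray(im,t,q,160+u/2.5,60+v/2.5,z)[:2].round(4))
```

```text
[ 0.6776 -0.281 ]
[ 0.6413 -0.2873]
[ 0.603  -0.2936]
[ 0.6813 -0.1674]
[ 0.6435 -0.1667]
[ 0.6051 -0.1667]
[ 0.6107 -0.3511]
[ 0.5614 -0.3566]
```

Call:
send_rows(motion=[{"delta_pos": [0.05,0.31,0.5],"yaw": -0.03,"hand": 1},{"delta_pos": [0,0,1],"yaw": 0,"hand": 1},{"delta_pos": [0,0,1],"yaw": 0,"hand": 1},{"delta_pos": [0,0,1],"yaw": 0,"hand": 1},{"delta_pos": [0,0,1],"yaw": 0,"hand": 1},{"delta_pos": [0,0,1],"yaw": 0,"hand": 1},{"delta_pos": [0,0,0.9],"yaw": 0,"hand": 1},{"delta_pos": [0,0,0],"yaw": 0,"hand": 1}])

```text
clock: 27.6
tcp_pos: [0.6392, -0.2863, 0.1692]
tcp_rot: [0.997, 0.08, -0.002, -0.001]
ft_force: [-0.2, 0.3, 0.7]
opening: 1.002
grasp_force: 0.0
```

Run:
```python
from h import *
s=sense(); print(s['tcp_pos'].round(4),s['tcp_rot'].round(4),s['ft_force'].round(1))
im=save('wrist','w7.png')
cv2.imwrite('pics/c8.png',cv2.resize(im['pixels'][60:300,160:480,::-1],None,fx=2.5,fy=2.5,interpolation=cv2.INTER_CUBIC))
```

```text
[ 0.6392 -0.2863  0.1692] [ 0.9968  0.0804 -0.0022 -0.0013] [-0.2  0.3  0.7]
```

View pics/c8.png

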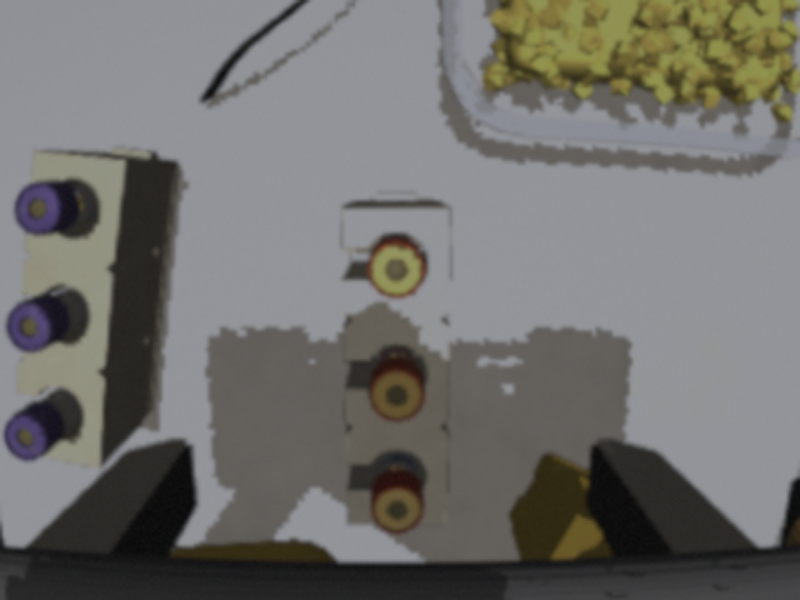

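Red caps (yellow tops) in line, centred between the fingers at x≈397 of the crop. Descend and grip.

Call:
send_rows(motion=[{"delta_pos": [0,0,1],"yaw": 0,"hand": 1},{"delta_pos": [0,0,1],"yaw": 0,"hand": 1},{"delta_pos": [0,0,1],"yaw": 0,"hand": 1},{"delta_pos": [0,0,1],"yaw": 0,"hand": 1},{"delta_pos": [0,0,1],"yaw": 0,"hand": 1},{"delta_pos": [0,0,1],"yaw": 0,"hand": 1},{"delta_pos": [0,0,0.25],"yaw": 0,"hand": 1},{"delta_pos": [0,0,0],"yaw": 0,"hand": 1}])

```text
clock: 28.45
tcp_pos: [0.6407, -0.2868, 0.0479]
tcp_rot: [0.997, 0.08, 0.0, 0.0]
ft_force: [-0.0, 1.2, -0.6]
opening: 1.002
grasp_force: 0.0
```

Call:
send_rows(motion=[{"delta_pos": [0,0,0],"yaw": 0,"hand": -1},{"delta_pos": [0,0,0],"yaw": 0,"hand": -1},{"delta_pos": [0,0,0],"yaw": 0,"hand": -1},{"delta_pos": [0,0,0],"yaw": 0,"hand": -1},{"delta_pos": [0,0,0],"yaw": 0,"hand": -1},{"delta_pos": [0,0,0],"yaw": 0,"hand": -1},{"delta_pos": [0,0,0],"yaw": 0,"hand": -1},{"delta_pos": [0,0,0],"yaw": 0,"hand": -1}])

```text
clock: 29.25
tcp_pos: [0.6406, -0.2867, 0.0476]
tcp_rot: [0.997, 0.08, 0.0, 0.0]
ft_force: [0.3, 0.3, 0.3]
opening: 0.385
grasp_force: 25.0
```

Call:
send_rows(motion=[{"delta_pos": [0,0,0],"yaw": 0,"hand": -1},{"delta_pos": [0,0,0],"yaw": 0,"hand": -1},{"delta_pos": [0,0,0],"yaw": 0,"hand": -1},{"delta_pos": [0,0,0],"yaw": 0,"hand": -1},{"delta_pos": [0,0,0],"yaw": 0,"hand": -1},{"delta_pos": [0,0,0],"yaw": 0,"hand": -1},{"delta_pos": [0,0,0],"yaw": 0,"hand": -1},{"delta_pos": [0,0,0],"yaw": 0,"hand": -1}])

```text
clock: 30.05
tcp_pos: [0.6406, -0.2866, 0.0476]
tcp_rot: [0.997, 0.081, -0.0, -0.0]
ft_force: [0.2, -0.8, -0.3]
opening: 0.386
grasp_force: 25.0
```

Call:
send_rows(motion=[{"delta_pos": [0,0,-0.5],"yaw": 0,"hand": -1},{"delta_pos": [0,0,-1],"yaw": 0,"hand": -1},{"delta_pos": [0,0,-1],"yaw": 0,"hand": -1},{"delta_pos": [0,0,-1],"yaw": 0,"hand": -1},{"delta_pos": [0,0,-1],"yaw": 0,"hand": -1},{"delta_pos": [0,0,-1],"yaw": 0,"hand": -1},{"delta_pos": [0,0,-1],"yaw": 0,"hand": -1},{"delta_pos": [0,0,-1],"yaw": 0,"hand": -1}])

```text
clock: 30.85
tcp_pos: [0.6403, -0.2864, 0.199]
tcp_rot: [0.997, 0.081, -0.0, -0.0]
ft_force: [0.2, 0.3, -1.6]
opening: 0.387
grasp_force: 25.0
```

Call:
send_rows(motion=[{"delta_pos": [0,0,-1],"yaw": 0,"hand": -1},{"delta_pos": [0,0,-1],"yaw": 0,"hand": -1},{"delta_pos": [0,0,-1],"yaw": 0,"hand": -1},{"delta_pos": [0,0,-1],"yaw": 0,"hand": -1},{"delta_pos": [0,0,-1],"yaw": 0.154,"hand": -1},{"delta_pos": [0,0,-1],"yaw": 0.154,"hand": -1},{"delta_pos": [0,0,-0.5],"yaw": 0,"hand": -1},{"delta_pos": [-0.5,0,0],"yaw": 0,"hand": -1}])

```text
clock: 31.65
tcp_pos: [0.6311, -0.2864, 0.3291]
tcp_rot: [1.0, 0.001, 0.001, 0.0]
ft_force: [0.1, 0.3, -2.9]
opening: 0.384
grasp_force: 25.0
```

Call:
send_rows(motion=[{"delta_pos": [-1,-0.5,0],"yaw": 0,"hand": -1},{"delta_pos": [-1,-0.5,0],"yaw": 0,"hand": -1},{"delta_pos": [-1,-0.5,0],"yaw": 0,"hand": -1},{"delta_pos": [-1,-0.5,0],"yaw": 0,"hand": -1},{"delta_pos": [-1,-0.5,0],"yaw": 0,"hand": -1},{"delta_pos": [-1,-0.5,0],"yaw": 0,"hand": -1},{"delta_pos": [-1,-0.5,0],"yaw": 0,"hand": -1},{"delta_pos": [-1,-0.5,0],"yaw": 0,"hand": -1}])

```text
clock: 32.45
tcp_pos: [0.4694, -0.2059, 0.3275]
tcp_rot: [1.0, 0.001, -0.0, -0.0]
ft_force: [0.9, 0.2, -1.9]
opening: 0.386
grasp_force: 25.0
```

Call:
send_rows(motion=[{"delta_pos": [-1,-1,0],"yaw": 0,"hand": -1},{"delta_pos": [-1,-1,0],"yaw": 0,"hand": -1},{"delta_pos": [0,-1,0],"yaw": 0,"hand": -1},{"delta_pos": [0,-1,0],"yaw": 0,"hand": -1},{"delta_pos": [0,-1,0],"yaw": 0,"hand": -1},{"delta_pos": [0,-1,0],"yaw": 0,"hand": -1},{"delta_pos": [0,-1,0],"yaw": 0,"hand": -1},{"delta_pos": [0,-1,0],"yaw": 0,"hand": -1}])

```text
clock: 33.25
tcp_pos: [0.4301, -0.0457, 0.3276]
tcp_rot: [1.0, 0.001, -0.0, -0.0]
ft_force: [0.6, -0.3, -2.3]
opening: 0.386
grasp_force: 25.0
```

Call:
send_rows(motion=[{"delta_pos": [0,-1,0.5],"yaw": 0,"hand": -1},{"delta_pos": [0,-1,0.5],"yaw": 0,"hand": -1},{"delta_pos": [0,-1,0.5],"yaw": 0,"hand": -1},{"delta_pos": [0,-1,0.5],"yaw": 0,"hand": -1},{"delta_pos": [0,-1,0.5],"yaw": 0,"hand": -1},{"delta_pos": [0,-1,0.5],"yaw": 0,"hand": -1},{"delta_pos": [0,-1,0.5],"yaw": 0,"hand": -1},{"delta_pos": [0,-1,0.5],"yaw": 0,"hand": -1}])

```text
clock: 34.05
tcp_pos: [0.4301, 0.1142, 0.2473]
tcp_rot: [1.0, 0.001, -0.0, -0.0]
ft_force: [-0.0, 0.8, -2.4]
opening: 0.386
grasp_force: 25.0
```

Call:
send_rows(motion=[{"delta_pos": [0,-1,0.5],"yaw": 0,"hand": -1},{"delta_pos": [0,-1,0.5],"yaw": 0,"hand": -1},{"delta_pos": [0,-1,0.5],"yaw": 0,"hand": -1},{"delta_pos": [0,-1,0.5],"yaw": 0,"hand": -1},{"delta_pos": [0,-1,0.5],"yaw": 0,"hand": -1},{"delta_pos": [0,-1,0.5],"yaw": 0,"hand": -1},{"delta_pos": [0,-1,0.5],"yaw": 0,"hand": -1},{"delta_pos": [0,-1,0.5],"yaw": 0,"hand": -1}])

```text
clock: 34.85
tcp_pos: [0.4302, 0.2742, 0.1672]
tcp_rot: [1.0, 0.001, -0.0, 0.0]
ft_force: [0.5, -1.1, -1.5]
opening: 0.388
grasp_force: 25.0
```

Call:
send_rows(motion=[{"delta_pos": [0,-0.5,0.5],"yaw": 0,"hand": -1},{"delta_pos": [0,0,1],"yaw": 0,"hand": -1},{"delta_pos": [0,0,0.5],"yaw": 0,"hand": -1},{"delta_pos": [0,0,0],"yaw": 0,"hand": -1},{"delta_pos": [0,0,0],"yaw": 0,"hand": -1},{"delta_pos": [0,0,0],"yaw": 0,"hand": -1},{"delta_pos": [0,0,0],"yaw": 0,"hand": -1},{"delta_pos": [0,0,0],"yaw": 0,"hand": -1}])

```text
clock: 35.65
tcp_pos: [0.4308, 0.2834, 0.1281]
tcp_rot: [1.0, -0.0, 0.0, -0.0]
ft_force: [0.4, -0.0, -2.5]
opening: 0.386
grasp_force: 25.0
```

Run:
```python
from h import *
s=sense(); print(s['tcp_pos'].round(4),s['ft_force'].round(1))
im=save('wrist','w8.png')
cv2.imwrite('pics/c9.png',cv2.resize(im['pixels'][60:300,160:480,::-1],None,fx=2.5,fy=2.5,interpolation=cv2.INTER_CUBIC))
```

```text
[0.4308 0.2834 0.1281] [ 0.4 -0.  -2.5]
```

View pics/c9.png

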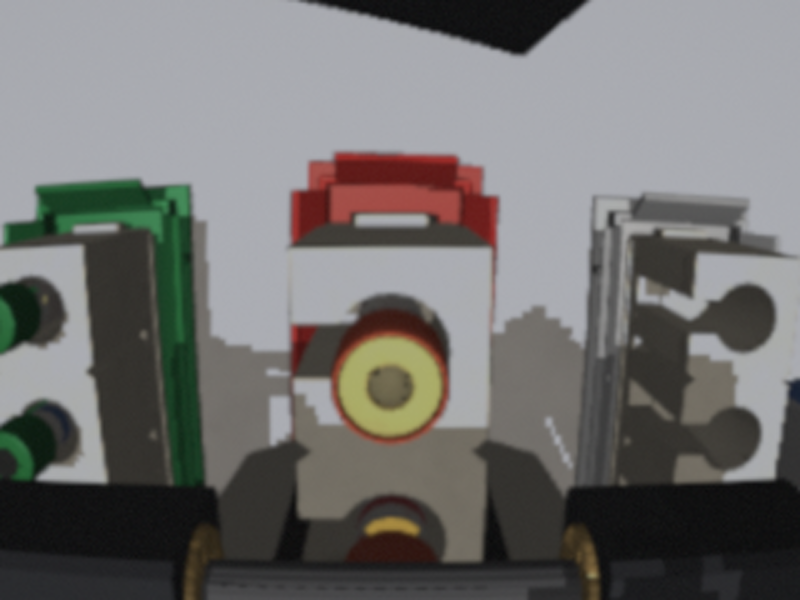

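Call:
send_rows(motion=[{"delta_pos": [0,0,0.8],"yaw": 0,"hand": -1},{"delta_pos": [0,0,0.8],"yaw": 0,"hand": -1},{"delta_pos": [0,0,0.8],"yaw": 0,"hand": -1},{"delta_pos": [0,0,0.6],"yaw": 0,"hand": -1},{"delta_pos": [0,0,0.4],"yaw": 0,"hand": -1},{"delta_pos": [0,0,0.2],"yaw": 0,"hand": -1},{"delta_pos": [0,0,0.2],"yaw": 0,"hand": -1},{"delta_pos": [0,0,0.05],"yaw": 0,"hand": -1}])

```text
clock: 36.5
tcp_pos: [0.4309, 0.2835, 0.0514]
tcp_rot: [1.0, 0.0, 0.0, -0.0]
ft_force: [-5.4, -3.8, 18.4]
opening: 0.388
grasp_force: 25.0
```

Call:
send_rows(motion=[{"delta_pos": [0,0,0.03],"yaw": 0,"hand": -1},{"delta_pos": [0,0,0],"yaw": 0,"hand": -1},{"delta_pos": [0,0,0],"yaw": 0,"hand": 0.2},{"delta_pos": [0,0,0],"yaw": 0,"hand": 0.2},{"delta_pos": [0,0,0],"yaw": 0,"hand": 0.2},{"delta_pos": [0,0,0],"yaw": 0,"hand": 0.2},{"delta_pos": [0,0,0],"yaw": 0,"hand": 0.2},{"delta_pos": [0,0,0],"yaw": 0,"hand": 0.2}])

```text
clock: 37.3
tcp_pos: [0.4306, 0.2834, 0.05]
tcp_rot: [1.0, -0.0, 0.0, -0.0]
ft_force: [0.3, 0.1, -0.5]
opening: 0.6
grasp_force: 0.0
```

Call:
send_rows(motion=[{"delta_pos": [0,0,-0.5],"yaw": 0,"hand": 0.2},{"delta_pos": [0,0,-1],"yaw": 0,"hand": 0.2},{"delta_pos": [0,0,-1],"yaw": 0,"hand": 0.2},{"delta_pos": [0,0,-1],"yaw": 0,"hand": 0.2},{"delta_pos": [0,0,-1],"yaw": 0,"hand": 0.2},{"delta_pos": [0,0,-1],"yaw": 0,"hand": 1},{"delta_pos": [0,0,-1],"yaw": 0,"hand": 1},{"delta_pos": [0,0.5,-1],"yaw": 0,"hand": 1}])

```text
clock: 38.1
tcp_pos: [0.4305, 0.2738, 0.2016]
tcp_rot: [1.0, 0.0, 0.0, -0.0]
ft_force: [-0.3, 0.0, 0.8]
opening: 0.81
grasp_force: 0.0
```

Call:
send_rows(motion=[{"delta_pos": [0,1,-1],"yaw": 0,"hand": 1},{"delta_pos": [0,1,-1],"yaw": 0,"hand": 1},{"delta_pos": [0,1,-1],"yaw": 0,"hand": 1},{"delta_pos": [0,1,-1],"yaw": 0,"hand": 1},{"delta_pos": [0,1,-1],"yaw": 0,"hand": 1},{"delta_pos": [0,1,0],"yaw": 0,"hand": 1},{"delta_pos": [0,1,0],"yaw": 0,"hand": 1},{"delta_pos": [0,1,0],"yaw": 0,"hand": 1}])

```text
clock: 38.9
tcp_pos: [0.4303, 0.1126, 0.3009]
tcp_rot: [1.0, 0.0, 0.0, -0.0]
ft_force: [0.3, 0.3, -0.1]
opening: 0.999
grasp_force: 0.0
```

Call:
send_rows(motion=[{"delta_pos": [0,1,0],"yaw": 0,"hand": 1},{"delta_pos": [0,1,0],"yaw": 0,"hand": 1},{"delta_pos": [0,1,0],"yaw": 0,"hand": 1},{"delta_pos": [0,1,0],"yaw": 0,"hand": 1},{"delta_pos": [0,1,0],"yaw": 0,"hand": 1},{"delta_pos": [0,1,0],"yaw": 0,"hand": 1},{"delta_pos": [0,1,0],"yaw": 0,"hand": 1},{"delta_pos": [0,1,0],"yaw": 0,"hand": 1}])

```text
clock: 39.7
tcp_pos: [0.4303, -0.0474, 0.3007]
tcp_rot: [1.0, -0.0, 0.0, 0.0]
ft_force: [0.3, -0.2, 0.4]
opening: 0.998
grasp_force: 0.0
```

Call:
send_rows(motion=[{"delta_pos": [0.6,1,0],"yaw": 0,"hand": 1},{"delta_pos": [1,1,0],"yaw": 0,"hand": 1},{"delta_pos": [1,1,0],"yaw": 0,"hand": 1},{"delta_pos": [1,1,0],"yaw": 0,"hand": 1},{"delta_pos": [1,1,0],"yaw": 0,"hand": 1},{"delta_pos": [1,1,0],"yaw": 0,"hand": 1},{"delta_pos": [1,0,0],"yaw": 0,"hand": 1},{"delta_pos": [1,0,0],"yaw": 0,"hand": 1}])

```text
clock: 40.5
tcp_pos: [0.5831, -0.1671, 0.3006]
tcp_rot: [1.0, -0.0, 0.0, 0.0]
ft_force: [-0.4, 0.0, 0.0]
opening: 0.999
grasp_force: 0.0
```

Call:
send_rows(motion=[{"delta_pos": [1,0,0],"yaw": 0,"hand": 1},{"delta_pos": [1,0,0],"yaw": 0,"hand": 1},{"delta_pos": [1,0,0],"yaw": 0,"hand": 1},{"delta_pos": [0,0,0.5],"yaw": 0,"hand": 1},{"delta_pos": [0,0,1],"yaw": 0,"hand": 1},{"delta_pos": [0,0,1],"yaw": 0,"hand": 1},{"delta_pos": [0,0,0.5],"yaw": 0,"hand": 1},{"delta_pos": [0,0,0],"yaw": 0,"hand": 1}])

```text
clock: 41.3
tcp_pos: [0.6415, -0.1664, 0.2388]
tcp_rot: [1.0, -0.0, -0.001, -0.0]
ft_force: [-0.4, 0.2, 0.9]
opening: 0.999
grasp_force: 0.0
```

Run:
```python
from h import *
s=sense(); print(s['tcp_pos'].round(4),s['tcp_rot'].round(4),s['ft_force'].round(1))
im=save('wrist','w9.png')
cv2.imwrite('pics/c10.png',cv2.resize(im['pixels'][60:300,160:480,::-1],None,fx=2.5,fy=2.5,interpolation=cv2.INTER_CUBIC))
```

```text
[ 0.6415 -0.1664  0.2388] [ 1.0e+00 -0.0e+00 -1.2e-03 -4.0e-04] [-0.4  0.2  0.9]
```

View pics/c10.png

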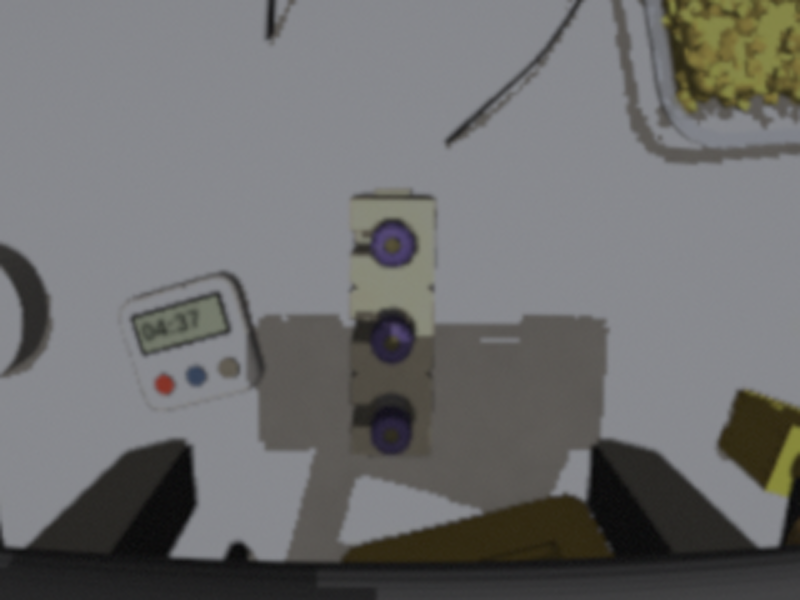

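Run:
```python
from h import *
im=load('w9.png'); t=[.6415,-.1664,.2388]; q=[1,0,-.0012,-.0004]
for u,v in [(392,244),(392,337),(391,430)]: print(wray(im,t,q,160.2+u/2.5,60.2+v/2.5,.096)[:2].round(4))
```

```text
[ 0.6812 -0.1665]
[ 0.6444 -0.1665]
[ 0.6056 -0.1661]
```

Call:
send_rows(motion=[{"delta_pos": [0,0,0.7],"yaw": 0,"hand": 1},{"delta_pos": [0,0,1],"yaw": 0,"hand": 1},{"delta_pos": [0,0,1],"yaw": 0,"hand": 1},{"delta_pos": [0,0,0],"yaw": 0,"hand": 1},{"delta_pos": [0,0,0],"yaw": 0,"hand": 1},{"delta_pos": [0,0,0],"yaw": 0,"hand": 1},{"delta_pos": [0,0,0],"yaw": 0,"hand": 1},{"delta_pos": [0,0,0],"yaw": 0,"hand": 1}])

```text
clock: 42.15
tcp_pos: [0.6428, -0.1667, 0.1868]
tcp_rot: [1.0, 0.0, 0.001, 0.0]
ft_force: [0.6, 0.6, -0.6]
opening: 0.996
grasp_force: 0.0
```

Centred within 1 mm. Down 0.141 and grip.

Call:
send_rows(motion=[{"delta_pos": [0.04,0,1],"yaw": 0,"hand": 1},{"delta_pos": [0,0,1],"yaw": 0,"hand": 1},{"delta_pos": [0,0,1],"yaw": 0,"hand": 1},{"delta_pos": [0,0,1],"yaw": 0,"hand": 1},{"delta_pos": [0,0,1],"yaw": 0,"hand": 1},{"delta_pos": [0,0,1],"yaw": 0,"hand": 1},{"delta_pos": [0,0,1],"yaw": 0,"hand": 1},{"delta_pos": [0,0,0],"yaw": 0,"hand": 1}])

```text
clock: 42.95
tcp_pos: [0.642, -0.1662, 0.0438]
tcp_rot: [1.0, -0.0, -0.002, -0.001]
ft_force: [-0.3, -0.9, -0.5]
opening: 1.001
grasp_force: 0.0
```

Call:
send_rows(motion=[{"delta_pos": [0,0,0],"yaw": 0,"hand": -1},{"delta_pos": [0,0,0],"yaw": 0,"hand": -1},{"delta_pos": [0,0,0],"yaw": 0,"hand": -1},{"delta_pos": [0,0,0],"yaw": 0,"hand": -1},{"delta_pos": [0,0,0],"yaw": 0,"hand": -1},{"delta_pos": [0,0,0],"yaw": 0,"hand": -1},{"delta_pos": [0,0,0],"yaw": 0,"hand": -1},{"delta_pos": [0,0,0],"yaw": 0,"hand": -1}])

```text
clock: 43.75
tcp_pos: [0.6434, -0.1666, 0.046]
tcp_rot: [1.0, -0.0, -0.0, -0.0]
ft_force: [-0.5, 0.3, 0.4]
opening: 0.386
grasp_force: 25.0
```

Call:
send_rows(motion=[{"delta_pos": [0,0,0],"yaw": 0,"hand": -1},{"delta_pos": [0,0,0],"yaw": 0,"hand": -1},{"delta_pos": [0,0,0],"yaw": 0,"hand": -1},{"delta_pos": [0,0,0],"yaw": 0,"hand": -1},{"delta_pos": [0,0,-0.5],"yaw": 0,"hand": -1},{"delta_pos": [0,0,-0.5],"yaw": 0,"hand": -1},{"delta_pos": [0,0,0],"yaw": 0,"hand": -1},{"delta_pos": [0,0,0],"yaw": 0,"hand": -1}])

```text
clock: 44.55
tcp_pos: [0.6435, -0.1667, 0.0665]
tcp_rot: [1.0, -0.0, 0.0, 0.0]
ft_force: [-0.6, 0.1, -3.4]
opening: 0.389
grasp_force: 25.0
```

Call:
send_rows(motion=[{"delta_pos": [0,0,-1],"yaw": 0,"hand": -1},{"delta_pos": [0,0,-1],"yaw": 0,"hand": -1},{"delta_pos": [0,0,-1],"yaw": 0,"hand": -1},{"delta_pos": [0,0,-1],"yaw": 0,"hand": -1},{"delta_pos": [0,0,-1],"yaw": 0,"hand": -1},{"delta_pos": [0,0,-1],"yaw": 0,"hand": -1},{"delta_pos": [0,0,-1],"yaw": 0,"hand": -1},{"delta_pos": [0,0,-1],"yaw": 0,"hand": -1}])

```text
clock: 45.35
tcp_pos: [0.6431, -0.1665, 0.2264]
tcp_rot: [1.0, -0.0, -0.0, -0.0]
ft_force: [0.5, 0.1, -1.3]
opening: 0.387
grasp_force: 25.0
```

Call:
send_rows(motion=[{"delta_pos": [0,0,-1],"yaw": 0,"hand": -1},{"delta_pos": [0,0,-1],"yaw": 0,"hand": -1},{"delta_pos": [0,0,-1],"yaw": 0,"hand": -1},{"delta_pos": [0,0,-1],"yaw": 0,"hand": -1},{"delta_pos": [0,0,-1],"yaw": 0,"hand": -1},{"delta_pos": [-0.5,0,0],"yaw": 0,"hand": -1},{"delta_pos": [-1,0,0],"yaw": 0,"hand": -1},{"delta_pos": [-1,0,0],"yaw": 0,"hand": -1}])

```text
clock: 46.15
tcp_pos: [0.5926, -0.1665, 0.3254]
tcp_rot: [1.0, 0.0, -0.0, -0.0]
ft_force: [-0.1, 0.4, -1.3]
opening: 0.387
grasp_force: 25.0
```

Call:
send_rows(motion=[{"delta_pos": [-1,0,0],"yaw": 0,"hand": -1},{"delta_pos": [-1,0,0],"yaw": 0,"hand": -1},{"delta_pos": [-1,0,0],"yaw": 0,"hand": -1},{"delta_pos": [-1,-0.5,0],"yaw": 0,"hand": -1},{"delta_pos": [-1,-0.5,0],"yaw": 0,"hand": -1},{"delta_pos": [-1,-1,0],"yaw": 0,"hand": -1},{"delta_pos": [-1,-1,0],"yaw": 0,"hand": -1},{"delta_pos": [-1,-1,0],"yaw": 0,"hand": -1}])

```text
clock: 46.95
tcp_pos: [0.4323, -0.0859, 0.3257]
tcp_rot: [1.0, -0.0, -0.0, -0.0]
ft_force: [0.1, 0.2, -2.0]
opening: 0.385
grasp_force: 25.0
```

Call:
send_rows(motion=[{"delta_pos": [0,-1,0],"yaw": 0,"hand": -1},{"delta_pos": [0,-1,0],"yaw": 0,"hand": -1},{"delta_pos": [0,-1,0],"yaw": 0,"hand": -1},{"delta_pos": [0,-1,0],"yaw": 0,"hand": -1},{"delta_pos": [0,-1,0],"yaw": 0,"hand": -1},{"delta_pos": [0,-1,0],"yaw": 0,"hand": -1},{"delta_pos": [0,-1,0],"yaw": 0,"hand": -1},{"delta_pos": [0,-1,0],"yaw": 0,"hand": -1}])

```text
clock: 47.75
tcp_pos: [0.4331, 0.0742, 0.3258]
tcp_rot: [1.0, 0.0, -0.0, 0.0]
ft_force: [0.3, -0.3, -2.2]
opening: 0.385
grasp_force: 25.0
```

Call:
send_rows(motion=[{"delta_pos": [0,-1,0],"yaw": 0,"hand": -1},{"delta_pos": [0,-1,0],"yaw": 0,"hand": -1},{"delta_pos": [0,-1,0],"yaw": 0,"hand": -1},{"delta_pos": [0,-1,0],"yaw": 0,"hand": -1},{"delta_pos": [0,-1,0],"yaw": 0,"hand": -1},{"delta_pos": [0,-1,0],"yaw": 0,"hand": -1},{"delta_pos": [0,-1,0],"yaw": 0,"hand": -1},{"delta_pos": [0,-1,0],"yaw": 0,"hand": -1}])

```text
clock: 48.55
tcp_pos: [0.4331, 0.2342, 0.3258]
tcp_rot: [1.0, -0.0, -0.0, 0.0]
ft_force: [-0.7, -1.1, -1.7]
opening: 0.382
grasp_force: 25.0
```

Call:
send_rows(motion=[{"delta_pos": [0,-1,0.4],"yaw": 0,"hand": -1},{"delta_pos": [0,-1,0.4],"yaw": 0,"hand": -1},{"delta_pos": [0,-1,0.4],"yaw": 0,"hand": -1},{"delta_pos": [0,-1,0.4],"yaw": 0,"hand": -1},{"delta_pos": [0,-1,0.4],"yaw": 0,"hand": -1},{"delta_pos": [0,-1,0.4],"yaw": 0,"hand": -1},{"delta_pos": [0,-1,0.4],"yaw": 0,"hand": -1},{"delta_pos": [0,-1,0.4],"yaw": 0,"hand": -1}])

```text
clock: 49.35
tcp_pos: [0.4331, 0.3941, 0.2613]
tcp_rot: [1.0, 0.0, -0.0, 0.0]
ft_force: [0.5, -0.3, -2.6]
opening: 0.387
grasp_force: 25.0
```

Call:
send_rows(motion=[{"delta_pos": [0.625,-0.98,0],"yaw": 0,"hand": -1},{"delta_pos": [0.625,-0.98,0],"yaw": 0,"hand": -1},{"delta_pos": [0.625,-0.98,0],"yaw": 0,"hand": -1},{"delta_pos": [0.625,-0.98,0],"yaw": 0,"hand": -1},{"delta_pos": [0.625,-0.98,0],"yaw": 0,"hand": -1},{"delta_pos": [0,0,0.5],"yaw": 0,"hand": -1},{"delta_pos": [0,0,1],"yaw": 0,"hand": -1},{"delta_pos": [0,0,1],"yaw": 0,"hand": -1}])

```text
clock: 50.15
tcp_pos: [0.4955, 0.4909, 0.2107]
tcp_rot: [1.0, 0.0, -0.0, 0.0]
ft_force: [0.1, 0.0, -1.3]
opening: 0.387
grasp_force: 25.0
```

Call:
send_rows(motion=[{"delta_pos": [0,0,1],"yaw": 0,"hand": -1},{"delta_pos": [0,0,1],"yaw": 0,"hand": -1},{"delta_pos": [0,0,1],"yaw": 0,"hand": -1},{"delta_pos": [0,0,1],"yaw": 0,"hand": -1},{"delta_pos": [0,0,0.5],"yaw": 0,"hand": -1},{"delta_pos": [0,0,0],"yaw": 0,"hand": -1},{"delta_pos": [0,0,0],"yaw": 0,"hand": -1},{"delta_pos": [0,0,0],"yaw": 0,"hand": -1}])

```text
clock: 50.95
tcp_pos: [0.4963, 0.4917, 0.1233]
tcp_rot: [1.0, -0.0, 0.001, -0.001]
ft_force: [-0.1, 0.1, -1.8]
opening: 0.384
grasp_force: 25.0
```

Down 0.073 gently, then release.

Call:
send_rows(motion=[{"delta_pos": [0,0,0.8],"yaw": 0,"hand": -1},{"delta_pos": [0,0,0.8],"yaw": 0,"hand": -1},{"delta_pos": [0,0,0.7],"yaw": 0,"hand": -1},{"delta_pos": [0,0,0.5],"yaw": 0,"hand": -1},{"delta_pos": [0,0,0.4],"yaw": 0,"hand": -1},{"delta_pos": [0,0,0.2],"yaw": 0,"hand": -1},{"delta_pos": [0,0,0.2],"yaw": 0,"hand": -1},{"delta_pos": [0,0,0],"yaw": 0,"hand": -1}])

```text
clock: 51.75
tcp_pos: [0.4961, 0.4916, 0.0503]
tcp_rot: [1.0, 0.0, 0.0, -0.0]
ft_force: [0.0, -0.3, -1.9]
opening: 0.388
grasp_force: 25.0
```

Call:
send_rows(motion=[{"delta_pos": [0,0,0.05],"yaw": 0,"hand": -1},{"delta_pos": [0,0,0],"yaw": 0,"hand": -1},{"delta_pos": [0,0,0],"yaw": 0,"hand": 0.2},{"delta_pos": [0,0,0],"yaw": 0,"hand": 0.2},{"delta_pos": [0,0,0],"yaw": 0,"hand": 0.2},{"delta_pos": [0,0,0],"yaw": 0,"hand": 0.2},{"delta_pos": [0,0,0],"yaw": 0,"hand": 0.2},{"delta_pos": [0,0,0],"yaw": 0,"hand": 0.2}])

```text
clock: 52.55
tcp_pos: [0.4959, 0.4914, 0.049]
tcp_rot: [1.0, -0.0, -0.0, 0.0]
ft_force: [-0.3, -0.2, 0.8]
opening: 0.597
grasp_force: 0.0
```

Call:
send_rows(motion=[{"delta_pos": [0,0,-0.5],"yaw": 0,"hand": 0.2},{"delta_pos": [0,0,-1],"yaw": 0,"hand": 0.2},{"delta_pos": [0,0,-1],"yaw": 0,"hand": 0.2},{"delta_pos": [0,0,-1],"yaw": 0,"hand": 0.2},{"delta_pos": [0,0,-1],"yaw": 0,"hand": 0.2},{"delta_pos": [0,0,-1],"yaw": 0,"hand": 0.2},{"delta_pos": [0,0,-1],"yaw": 0,"hand": 0.2},{"delta_pos": [0,0,-1],"yaw": 0,"hand": 0.2}])

```text
clock: 53.35
tcp_pos: [0.4959, 0.4914, 0.2008]
tcp_rot: [1.0, -0.0, 0.0, -0.0]
ft_force: [0.7, -0.2, 0.3]
opening: 0.599
grasp_force: 0.0
```

Call:
send_rows(motion=[{"delta_pos": [-1,1,-1],"yaw": 0,"hand": 0.2},{"delta_pos": [-1,1,-1],"yaw": 0,"hand": 0.2},{"delta_pos": [-1,1,-1],"yaw": 0,"hand": 0.2},{"delta_pos": [-1,1,-1],"yaw": 0,"hand": 0.2},{"delta_pos": [0,1,-1],"yaw": 0,"hand": 0.2},{"delta_pos": [0,1,0],"yaw": 0,"hand": 0.2},{"delta_pos": [0,1,0],"yaw": 0,"hand": 0.2},{"delta_pos": [0,1,0],"yaw": 0,"hand": 0.2}])

```text
clock: 54.15
tcp_pos: [0.4157, 0.3306, 0.3]
tcp_rot: [1.0, 0.0, 0.001, -0.0]
ft_force: [-0.7, 0.6, -0.1]
opening: 0.602
grasp_force: 0.0
```

Run:
```python
from h import *
s=sense(); im=get_image('wrist'); np.save('pics/w10.png.npy',im,allow_pickle=True); cv2.imwrite('pics/w10.png',im['pixels'][:,:,::-1])
v,u=np.mgrid[:400,:640]; x,y=u-im['cx'],v-im['cy']; r=np.hypot(x,y)+1e-9; th=r/im['fx']
d=np.stack([x/r*np.tan(th),y/r*np.tan(th),np.ones_like(r)],-1)*im['range_z'][...,None]
T=np.array(im['tool_from_camera']); P=d@T[:3,:3].T+T[:3,3]
P=P@R.from_quat(s['tcp_rot']).as_matrix().T+s['tcp_pos']
for n,cx,cy in [('violet',.496,.492),('green',.4265,.390),('red',.431,.2845),('grey',.421,.179)]:
    m=(abs(P[...,0]-cx)<.08)&(abs(P[...,1]-cy)<.035)&(v<230)
    top=m&(abs(P[...,2]-.072)<.008)
    q=P[top]; A=np.c_[q[:,:2]-[cx,cy],np.ones(len(q))]; c=np.linalg.lstsq(A,q[:,2],rcond=None)[0]
    (ctr,sz,an)=cv2.minAreaRect((q[:,:2]*1000).astype(np.float32))
    print(n,len(q),'topz,slope',c.round(3),'x',np.percentile(q[:,0],[1,99]).round(3),'y',np.percentile(q[:,1],[1,99]).round(3),np.round(ctr),np.round(sz),round(an,1))
```

```text
violet 1655 topz,slope [-0.001  0.044  0.072] x [0.438 0.551] y [0.473 0.509] [495. 492.] [ 38. 114.] 89.7
green 1676 topz,slope [0.003 0.014 0.072] x [0.368 0.48 ] y [0.372 0.408] [424. 390.] [114.  37.] 0.7
red 1670 topz,slope [ 0.002 -0.018  0.073] x [0.373 0.484] y [0.266 0.302] [429. 284.] [115.  36.] 0.0
grey 1691 topz,slope [ 0.    -0.029  0.072] x [0.366 0.478] y [0.161 0.198] [422. 179.] [ 38. 114.] 89.3
```

All four tops lie flat at 72 mm (4 + 68) and within about 3 mm of the lane middles, so I'm handing in.

```bash
python3 -c "
from cell import hand_in; print(hand_in())"
```

```text
the job is handed in; nothing more can be done
None
```

All four carriers are placed and the job is handed in: red, violet and green in their own trays, the empty one in grey, each measured flat on its tray floor and about 3 mm or less from the lane middle; `hand_in()` returned no verdict.

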